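# Charge a grinding jar with five balls

## Robot

A 6-joint arm with a two-finger parallel gripper is mounted at the origin on the work surface. World frame = base frame: x ahead of the robot, y to its left, z up, the work surface at z = 0. Lengths are in m, angles in rad, forces in N, time in s.
With the tool pointing down it reaches from about 0.3 to 0.775 m from the base axis. Payload 14.6 kg.
Tool frame: the origin (TCP) lies at the very end of the fingers, on their centre line; the grasp point (between the pads) lies 19 mm behind it; z points along the fingers, y is the direction in which the jaws open and shut (so a half turn about z gives the same grasp; the last joint's range is limited). The gripper opens to 85 mm and grips with 20 to 120 N. Pads are 22 mm wide; open, the fingers measure 114 mm over their backs; the gripper's body (76 mm by 85 mm) begins 54 mm behind the grasp point. The pads swing forward as they close: fully open they stand 13 mm farther back than shut.
Start: joints at [-1.223, 0.3, 1.521, -0, 1.321, -0.067], TCP at [0.222, -0.503, 0.231] pointing down, gripper open.
Joint ranges: [-3.03, 3.03], [-0.79, 2.21], [0.23, 2.52], [-1.04, 4.18], [0, 3.07], [-2.55, 2.55]. Speed limits (rad/s): [2.22, 2.22, 2.57, 3.14, 3.14, 3.14].

## Interface

Orientations are given as a unit quaternion [w, x, y, z].
In Python, from station import r, cams gives the robot as it stands.
- The arm moves only by the tool send_rows, never from a script. Its argument "moves" is a list of rows, each a list of 3 entries, a list of its own where there are three numbers: the shift along the world's x, y, z in cm, then the turn, a rotation vector about the world's x, y, z in rad, then the finger opening in cm, from 0 to 8.54. In form: [[[x, y, z], [ax, ay, az], claw], ...]. A call has 1 to 20 rows; each row shifts and turns the commanded pose from where the row before left it; what a row does not reach is not made up. A row lasts 1/8 s, in which the tool goes at most 62.5 mm and 10.7 degrees, less where a joint would pass 70% of its speed; a pose out of reach is approached as far as the arm can. A call is refused whole if a number of a shift passes 6.25 or a number of a turn 0.188, either way. A call with a gripper value outside its range is refused whole. The fingers move at their own pace and stop on an object; the grip force is fixed at half the most. Time passes only in rows, so rows that do not move let the fingers close. It gives the time, the measured TCP pose, the force and the opening at its end, in the units of the state.
- r.state(): the state, without advancing time (a new reading comes with each control period).
- cams.snapshot(name): name is "scene" or "side" or "wrist"; returns a dict with "pixels" (420x560x3 uint8, red, green, blue), "camera_matrix" (3x3 intrinsics, pixels), "D" ([k1, k2, p1, p2, k3] as OpenCV has them; the pictures are not rectified), "cam_to_world" (4x4, takes a point from camera to world coordinates). Camera axes: x right, y down, z forward; pixel columns grow to the right and rows downward; lengths in m; the calibration is good to about 2 mm. A picture is of the moment at which its call begins. There is no depth.
- r.job_done(): hands the job in, once; it reports no verdict.
The state is a dict: "time": time; "qpos": joint angles; "qd": joint speeds; "joint_torque": joint torques, N m; "eef_pos": TCP position; "tcp_rot": TCP orientation; "wrist_force": force on the tool from outside, world axes, zero at the start; "ft_torque": the same for the moment, N m; "opening": opening from 0.0 (shut) to 1.0 (fully open).
Only numpy, scipy, OpenCV 4.12 (cv2) and the standard library are available. Lean on these libraries where they do the work, as an engineer would, in place of code of your own. Each camera call takes 0.05 s, during which the arm holds its last target.

## Task

Charge the empty open grinding jar with five steel balls from the ball dispenser: stand it on the dispenser's foot plate under the end of the track, press the sprung lever fully down and let it come back up five times (one ball falls each time), then stand the charged jar upright on the pan of the balance. Spill no ball, leave the other balls in the dispenser, and do not disturb anything else on the bench.

Things in the scene. Friction and masses are not known exactly. Their poses are not given: they have to be found in the camera images.
- jar_mid (a point): the empty grinding jar: a plain open stainless steel cup, outside diameter 54, height 60, wall 4, floor 6 thick, about 0.34 kg; the only open steel vessel. The point is on its axis, half-way up (30 above its underside); z is its axis, up when it stands.
- jar_place (a point): where the jar stands at the ball dispenser: point on the top of its steel foot plate (6 above the bench), under the stream of balls; a jar with its axis within 10 of it catches them. x points from the dispenser's open front to its back, y to its left, z up. Plate: 45 to the front, 160 to the back, 55 to each side. Two stop pins, 14 high, 8 thick, stand 34.5 behind at 31 degrees either side of +x.
- track_lip (a point): lower end (lip) of the dispenser's track floor, 18 behind and 112 above jar_place; floor 4 thick. The track, 24 wide and 25 high, climbs from here to the back at 14 degrees for 150; the lever's yoke stands 35 above it. Its side walls are clear. The column's foot begins 87 behind jar_place.
- loading_end (a point): front end of the floor of the upper leg of the track, an open trough 28 wide and 15 deep that overhangs the jar, 34 in front of (-x of) jar_place and 216 above it; it falls to the back, where it joins the lower leg 167 behind jar_place. It leaves no room for an upright gripper over the jar, but one leaning 30 to 45 degrees from vertical, its body towards the dispenser's open front (-x), holds the jar there freely.
- lever_pad (a point): centre of the top of the thumb pad, a black ribbed plate 34 (along the dispenser's x) by 30 (y), 6 thick, at the end of the sprung lever on the dispenser's left (18 behind, 80 left and 122 above jar_place). Pressed straight down it sinks 15 to its stop. Nothing stands straight over it; the two legs of the track with the lever bar begin 60 to its right (-y).
- lever (a joint): angle of the dispenser's lever, rad: 0 up at rest, 0.18 down at the stop. Sprung: about 5 N on the pad to start, 10 N at the stop; rises by itself when let go. Each full stroke lets exactly one ball out (allow 0.3 s down); the next moves up once the lever is back at 0 (allow 0.4 s). A touch (under 0.05) lets nothing out.
- track_foot (a point): centre of the lowest ball on the track when it waits at the lever's stop pin; axes as jar_place. The others wait in line behind it up the track, 15 apart, under a clear cover.
- pan (a point): centre of the top face of the balance's round steel pan, diameter 120, 76 above the bench. The balance is a white box 200 by 150, 54 high, below the pan; it runs from 130 in front of (-x of) the point to 70 behind it and 75 to either side; z up.
- capped_jar_mid (a point): a grinding jar of the same size that is closed with a dark lid and knob, diameter 57, height 86 overall; to be left alone. The point is half-way up its axis.
- beaker_mid (a point): a glass beaker, diameter 60, height 80; to be left alone. The point is half-way up its axis.
- bottle_mid (a point): an amber reagent bottle, diameter 48, height 105; to be left alone. The point is half-way up its axis.
- carrier: a flat black well carrier, 102 by 120, 14 high, lying flat between the robot and the jars; to be left alone. Origin under its centre. The remaining equipment (tip box, carton, tube rack, pipette stand, machines) stands farther out: more than 0.75 m ahead of the robot or 0.45 m to either side.
- ball1: steel grinding ball, diameter 15, first in line on the track (to end in the jar). Origin at its centre.
- ball2: steel grinding ball, diameter 15, second in line on the track (to end in the jar). Origin at its centre.
- ball3: steel grinding ball, diameter 15, third in line on the track (to end in the jar). Origin at its centre.
- ball4: steel grinding ball, diameter 15, fourth in line on the track (to end in the jar). Origin at its centre.
- ball5: steel grinding ball, diameter 15, fifth in line on the track (to end in the jar). Origin at its centre.
- ball6: steel grinding ball, diameter 15, sixth in line on the track (to stay in the dispenser). Origin at its centre.
- ball7: steel grinding ball, diameter 15, seventh in line on the track (to stay in the dispenser). Origin at its centre.
- ball8: steel grinding ball, diameter 15, eighth in line on the track (to stay in the dispenser). Origin at its centre.
There are look-alikes about, which are no part of the job. Leave any orange look-alike of the part that bears jar_mid alone. What is shaped like the part that bears pan but yellow is not meant.

How it is judged:
On the way, in this order (a step that is already met when the one before it is completed fails the run):
1. the empty jar stands upright on the dispenser's foot plate under the end of the track (horizontal distance between jar_mid and jar_place below 0.016 m and z of jar_mid in the frame of jar_place below 0.033 m and angle between jar_mid's own z axis and vertical below 0.12 rad), for 0.2 s.
2. five balls have been let out into the jar where it stands, and the lever is back up (horizontal distance between each of ball1, ball2, ball3, ball4, ball5 and jar_mid below 0.021 m and z of ball1 in the frame of jar_mid between -0.03 and 0.022 m and z of ball2 in the frame of jar_mid between -0.03 and 0.022 m and z of ball3 in the frame of jar_mid between -0.03 and 0.022 m and z of ball4 in the frame of jar_mid between -0.03 and 0.022 m and z of ball5 in the frame of jar_mid between -0.03 and 0.022 m and horizontal distance between jar_mid and jar_place below 0.022 m and z of jar_mid in the frame of jar_place below 0.036 m and value of joint lever below 0.02 rad), for 0.2 s.
At the end, for the whole second after the job is handed in: The jar stands upright (within 7 degrees), released and at rest on the balance pan, its axis within 30 mm of the pan's centre; the first five balls lie inside it, the other three wait on the dispenser's track and the lever is up (horizontal distance between each of ball1, ball2, ball3, ball4, ball5 and jar_mid below 0.021 m and z of ball1 in the frame of jar_mid between -0.03 and 0.022 m and z of ball2 in the frame of jar_mid between -0.03 and 0.022 m and z of ball3 in the frame of jar_mid between -0.03 and 0.022 m and z of ball4 in the frame of jar_mid between -0.03 and 0.022 m and z of ball5 in the frame of jar_mid between -0.03 and 0.022 m and x of each of ball6, ball7, ball8 in the frame of track_foot above -0.008 m and y of ball6 in the frame of track_foot between -0.012 and 0.012 m and z of each of ball6, ball7, ball8 in the frame of track_foot above -0.008 m and y of ball7 in the frame of track_foot between -0.012 and 0.012 m and y of ball8 in the frame of track_foot between -0.012 and 0.012 m and angle between jar_mid's own z axis and vertical below 0.12 rad and horizontal distance between jar_mid and pan below 0.03 m and z of jar_mid in the frame of pan between 0.026 and 0.034 m and linear speed of jar below 0.02 m/s and value of joint lever below 0.02 rad); the robot touches nothing.
It fails at once if a ball falls onto the bench or the dispenser's foot plate (height (world z) of any of ball1, ball2, ball3, ball4, ball5, ball6, ball7, ball8 below 0.018 m).
It fails at once if a bystander (capped jar, beaker, bottle or carrier) is shifted or tipped by more than 20 mm (distance of any of capped_jar_mid, beaker_mid, bottle_mid, carrier from where it was at the start of the episode above 0.02 m).
It also fails if it takes over 72 s, if anything falls off the work surface, if the arm or the gripper's body presses on something with over 40 N, if the wrist force passes 120 N, or if a joint passes its speed limit or range.

## Working session

There is one attempt and no reset: what is moved stays moved. The work goes in short steps, Python scripts to look and compute and a tool call to move; the robot and the scene stay as the last step left them, time stands still between calls to the robot, and variables do not carry over. Pictures are saved under pics/ and viewed, and the job is handed in when it is done.

Besides the shell and the picture viewer there is one more tool, called after "Call:" as a command line: name --argument value ..., lists and objects as JSON in quotes. send_rows: Moves the arm, as the interface text tells. Its arguments: {"type":"object","properties":{"moves":{"type":"array"}},"required":["moves"]}

```bash
mkdir -p pics; ls; cat > h.py <<'E'
import numpy as np,cv2
from station import r,cams
def snap(n,f):
    s=cams.snapshot(n); cv2.imwrite('pics/'+f+'.png',s['pixels'][:,:,::-1]); np.savez('pics/'+f+'.npz',**s); return s
E
python3 - <<'E'
from h import *
for n in ['scene','side','wrist']:
    s=snap(n,n+'0'); print(n,s['camera_matrix'].tolist(),s['D'],np.round(s['cam_to_world'],3).tolist())
print(r.state())
E
```

```text
pics
scene [[477.60597675666475, 0.0, 293.2983955709477], [0.0, 477.60597675666475, 213.32293096749962], [0.0, 0.0, 1.0]] [-0.11477803  0.          0.          0.          0.        ] [[0.659, 0.531, -0.533, 1.119], [0.752, -0.471, 0.46, -0.488], [-0.007, -0.704, -0.71, 0.927], [0.0, 0.0, 0.0, 1.0]]
side [[391.5797867846346, 0.0, 271.5697045414058], [0.0, 391.5797867846346, 215.6056962867252], [0.0, 0.0, 1.0]] [-0.0794048  0.         0.         0.         0.       ] [[0.981, -0.129, 0.143, 0.397], [-0.192, -0.606, 0.772, -0.557], [-0.013, -0.785, -0.619, 0.633], [0.0, 0.0, 0.0, 1.0]]
wrist [[336.9222371477942, 0.0, 272.95584035528753], [0.0, 336.9222371477942, 217.12213506166802], [0.0, 0.0, 1.0]] [0.0108129 0.        0.        0.        0.       ] [[0.403, -0.879, -0.255, 0.286], [-0.915, -0.387, -0.111, -0.475], [-0.001, 0.278, -0.961, 0.373], [0.0, 0.0, 0.0, 1.0]]
{'time': 0.15, 'qpos': array([-1.22255816e+00,  3.00317334e-01,  1.52142556e+00, -2.20003310e-05,
        1.32067371e+00, -6.65675980e-02]), 'qd': array([ 0.00118423, -0.00125495, -0.00184341,  0.00170947, -0.00110263,
       -0.00199076]), 'joint_torque': array([ 2.25759904e-03, -5.43662846e+01, -3.61884606e+01, -2.85038745e-06,
        3.17512364e-03, -1.70496843e-06]), 'eef_pos': array([ 0.22160832, -0.50319554,  0.23087145]), 'tcp_rot': array([-4.06403355e-04,  9.78568365e-01,  2.05921792e-01, -6.83806836e-05]), 'wrist_force': array([0.6725301 , 0.53569465, 0.03755741]), 'ft_torque': array([-0.02638435, -0.03295542,  0.0175643 ]), 'opening': 0.9968006104197065}
```

View pics/scene0.png

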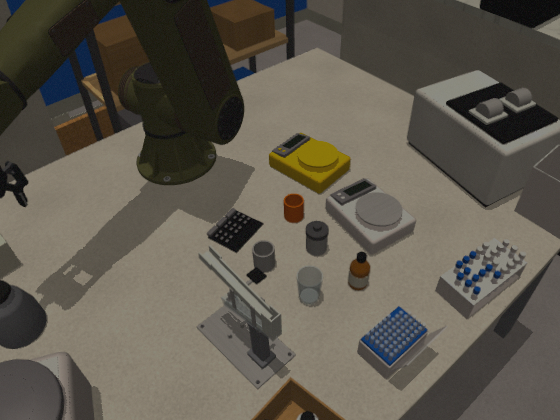

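View pics/side0.png

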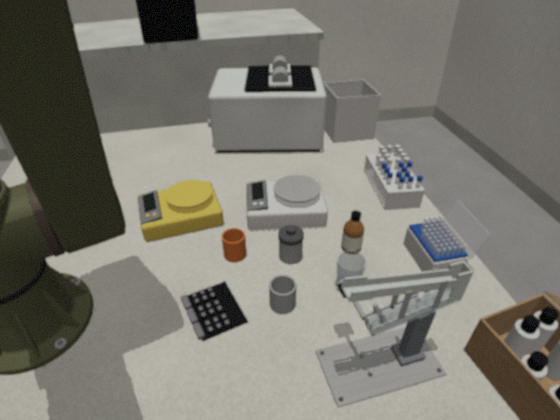

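View pics/wrist0.png

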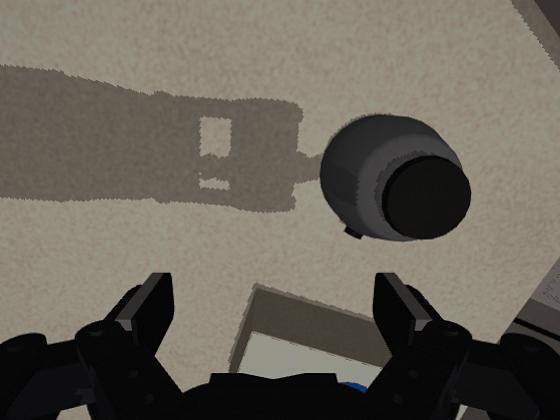

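```bash
cat >> h.py <<'E'
def load(f): return dict(np.load('pics/'+f+'.npz'))
def ray(s,px):
    px=np.asarray(px,float).reshape(-1,1,2)
    u=cv2.undistortPoints(px,s['camera_matrix'],s['D']).reshape(-1,2)
    T=s['cam_to_world']; d=np.c_[u,np.ones(len(u))]@T[:3,:3].T
    return T[:3,3],d/np.linalg.norm(d,axis=1)[:,None]
def onz(s,px,z):
    o,d=ray(s,px); return o+d*((z-o[2])/d[:,2])[:,None]
def tri(ss,pxs):
    A=np.zeros((3,3));b=np.zeros(3);L=[]
    for s,p in zip(ss,pxs):
        o,d=ray(s,p);P=np.eye(3)-np.outer(d[0],d[0]);A+=P;b+=P@o;L.append((o,P))
    x=np.linalg.solve(A,b); return x,[float(np.linalg.norm(P@(x-o))) for o,P in L]
def proj(s,X):
    X=np.asarray(X,float).reshape(-1,3);T=np.linalg.inv(s['cam_to_world'])
    return cv2.projectPoints(X,cv2.Rodrigues(T[:3,:3])[0],T[:3,3],s['camera_matrix'],s['D'])[0].reshape(-1,2)
def crop(s,f,x0,y0,w,h,k):
    im=s['pixels'][y0:y0+h,x0:x0+w,::-1]; im=cv2.resize(im,None,fx=k,fy=k,interpolation=cv2.INTER_CUBIC)
    cv2.imwrite('pics/'+f+'.png',im)
E
python3 - <<'E'
from h import *
s=load('scene0');crop(s,'c1',185,210,160,180,3.2*1.0)
d=load('side0');crop(d,'c2',260,210,225,195,3)
crop(s,'c3',180,120,240,150,3)
crop(d,'c4',120,150,230,190,3)
E
```

```text
(no output)
```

View pics/c1.png

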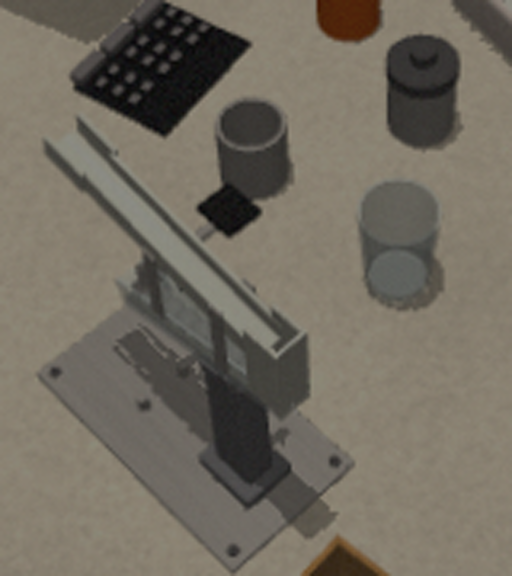

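View pics/c2.png

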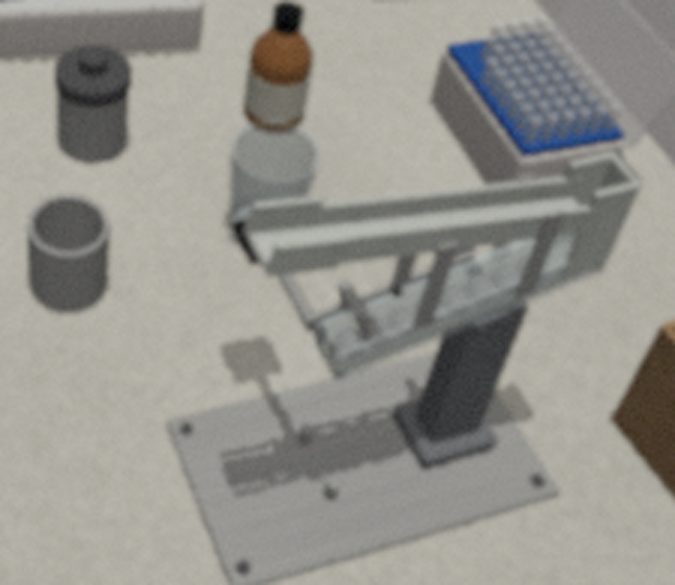

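View pics/c3.png

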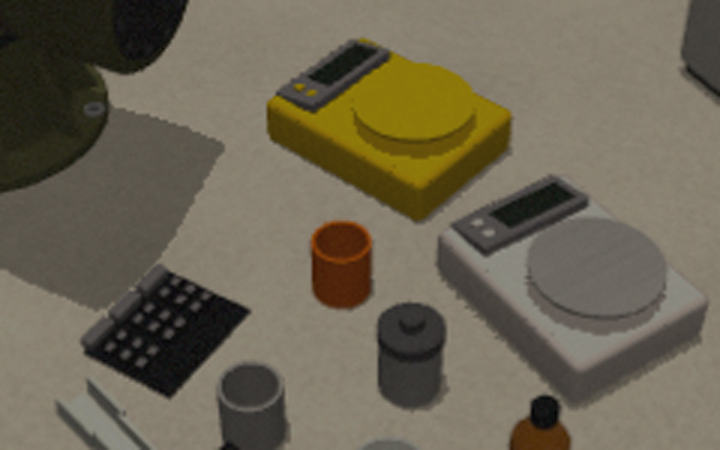

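View pics/c4.png

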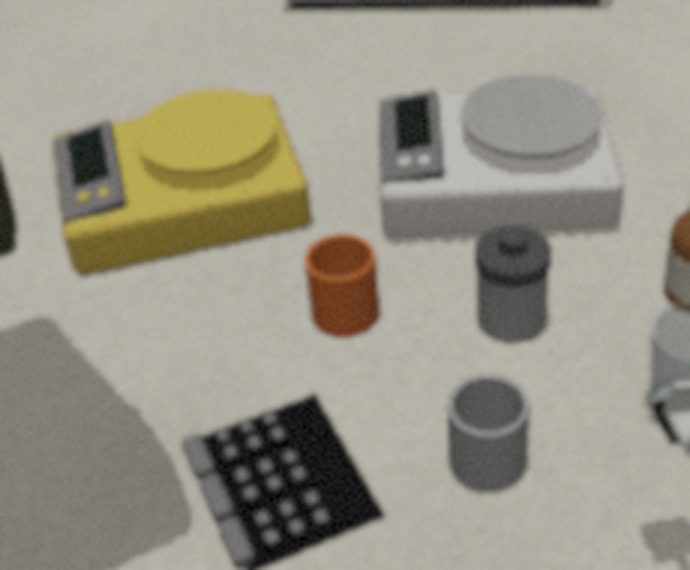

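```bash
python3 - <<'E'
from h import *
np.set_printoptions(precision=4,suppress=True)
s=load('scene0');d=load('side0')
a=np.array([185,210]);b=np.array([260,210]);c=np.array([180,120]);e=np.array([120,150])
S=lambda x,y:np.array([x,y])/3.2+a
D=lambda x,y:np.array([x,y])/3+b
C=lambda x,y:np.array([x,y])/3+c
E=lambda x,y:np.array([x,y])/3+e
print('plate scene',onz(s,[S(40,375),S(235,568),S(353,462)],.006))
print('plate side',onz(d,[D(168,425),D(232,583),D(557,492)],.006))
print('jar rim',onz(s,[S(252,126)],.06),onz(d,[D(68,227)],.06),onz(d,[E(488,407)],.06),tri([s,d],[S(252,126),D(68,226)]))
print('pan',onz(s,[C(597,266)],.076),onz(d,[E(531,115)],.076),tri([s,d],[C(597,266),E(531,115)]))
print('pad',tri([s,d],[S(230,207),D(240,238)]))
print('loading end', onz(s,[S(45,148),S(82,180)],.216))
print('lid',tri([s,d],[S(424,60),D(93,68)]))
print('beaker rim',onz(s,[S(400,207)],.08),onz(d,[D(273,155)],.08))
print('bottle cap',onz(d,[D(288,12)],.105))
print('carrier',onz(s,[S(70,85),S(165,135),S(250,43)],.01))
print('pins',onz(s,[S(143,405)],.02),onz(d,[D(331,492),D(305,437)],.02))
E
```

```text
plate scene [[ 0.5535 -0.2842  0.006 ]
 [ 0.7529 -0.2696  0.006 ]
 [ 0.7461 -0.1644  0.006 ]]
plate side [[ 0.5439 -0.1808  0.006 ]
 [ 0.551  -0.2825  0.006 ]
 [ 0.7516 -0.2727  0.006 ]]
jar rim [[ 0.5116 -0.0578  0.06  ]] [[ 0.5081 -0.0608  0.06  ]] [[ 0.5081 -0.0608  0.06  ]] (array([ 0.509 , -0.0561,  0.056 ]), [0.0002948836052023229, 0.00029488360520228224])
pan [[0.6113 0.2379 0.076 ]] [[0.6093 0.2334 0.076 ]] (array([0.6103, 0.2392, 0.073 ]), [0.0010054846024065123, 0.0010054846024066518])
pad (array([ 0.5934, -0.1378,  0.1132]), [0.0018139662133363163, 0.0018139662133362972])
loading end [[ 0.5515 -0.2404  0.216 ]
 [ 0.5868 -0.2374  0.216 ]]
lid (array([0.5562, 0.0752, 0.0723]), [0.0005475570758728703, 0.0005475570758729202])
beaker rim [[ 0.6513 -0.0371  0.08  ]] [[ 0.6503 -0.0448  0.08  ]]
bottle cap [[0.7004 0.0689 0.105 ]]
carrier [[ 0.3448 -0.1166  0.01  ]
 [ 0.4386 -0.0901  0.01  ]
 [ 0.4051  0.0223  0.01  ]]
pins [[ 0.6272 -0.2475  0.02  ]] [[ 0.6184 -0.2501  0.02  ]
 [ 0.6166 -0.2138  0.02  ]]
```

Call:
send_rows --moves '[[[0,0,4],[0,0,0],8.5],[[0,0,4],[0,0,0.1],8.5],[[0,0,4],[0,0,0.18],8.5],[[2,3,0],[0,0,0.18],8.5],[[2,3,0],[0,0,0.18],8.5],[[2,3,0],[0,0,0.18],8.5],[[2,3,0],[0,0,0.18],8.5],[[2,3,0],[0,0,0.18],8.5],[[2,3,0],[0,0,0.18],8.5],[[2,3,0],[0,0,0.18],8.5],[[2,3,0],[0,0,0.18],8.5],[[2,3,0],[0,0,0.18],8.5],[[2,3,0],[0,0,0.18],8.5],[[2,3,0],[0,0,0.18],8.5],[[2,3,0],[0,0,0.18],8.5],[[2,3,0],[0,0,0.18],8.5],[[0,0,0],[0,0,0.1],8.5],[[0,0,0],[0,0,0],8.5]]'

```text
time: 2.4
eef_pos: [0.4817, -0.1131, 0.351]
tcp_rot: [-0.0, 0.003, 1.0, 0.0]
wrist_force: [-0.3, -0.9, -0.2]
opening: 0.994
```

```bash
python3 - <<'E'
from h import *
s=snap('wrist','w1');s=snap('scene','s1');snap('side','d1');st=r.state();print(st['time'],st['eef_pos'],st['tcp_rot'],st['qpos'],st['wrist_force'])
E
```

```text
2.55 [ 0.48148305 -0.11363392  0.35125447] [-3.92027272e-05  4.74159671e-03  9.99988758e-01  7.67653631e-07] [-3.05806621e-01  1.09724175e-01  1.47425261e+00 -2.17857755e-05
  1.55769120e+00 -1.86711943e+00] [-0.75567865 -0.11515264 -0.2813834 ]
```

View pics/w1.png

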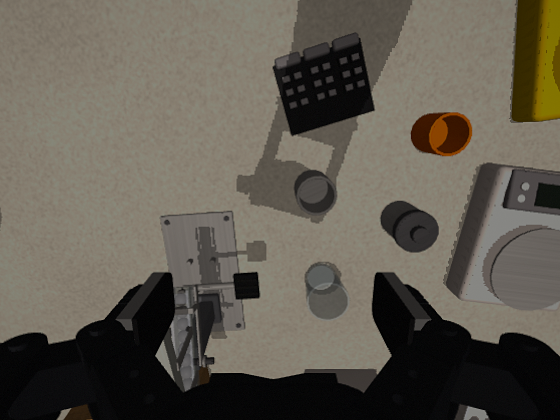

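```bash
python3 - <<'E'
from h import *
w=load('w1')
crop(w,'c5',150,160,200,175,4)
crop(w,'c6',440,150,120,170,3.4)
E
```

```text
(no output)
```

View pics/c5.png

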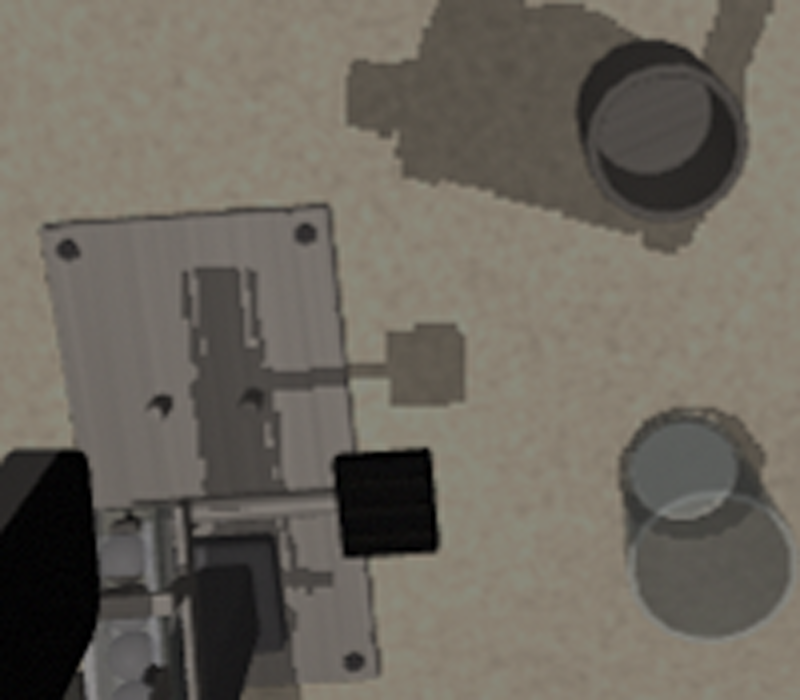

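View pics/c6.png

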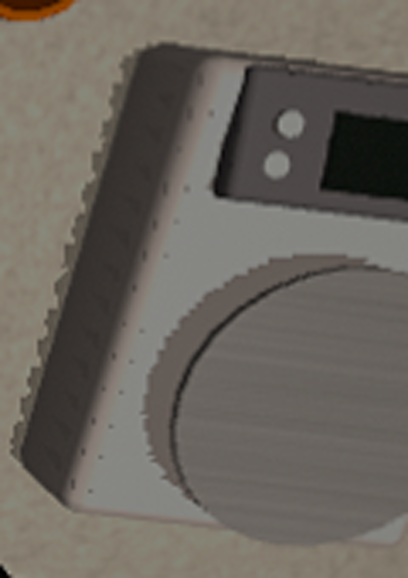

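```bash
python3 - <<'E'
from h import *
np.set_printoptions(precision=4,suppress=True)
w=load('w1');s=load('s1');d=load('d1')
W=lambda *p:np.array(p)/4.+[150,160]
pc=onz(w,W((42,228),(329,206),(378,678)),.006);print('plate',pc)
v=pc[1]-pc[0];print(np.linalg.norm(v),np.arctan2(-v[0],v[1]));v=pc[2]-pc[1];print(np.linalg.norm(v),np.arctan2(v[1],v[0]))
print('holes',onz(w,W((67,249),(305,233),(353,661)),.006))
print('pins base/top',onz(w,W((152,400),(244,397)),.012))
pp=W((335,457),(430,450),(438,551),(344,556));q=onz(w,pp,.128);print('pad',q,q.mean(0))
print('jar rim',onz(w,W((667,141)),.06),'outer dia',onz(w,W((588,141),(747,141)),.06))
print('beaker',onz(w,W((711,566)),.08))
# pan circle: mask via edge points
g=cv2.cvtColor(w['pixels'],cv2.COLOR_RGB2GRAY);print(g[240:310:8,485:560:8])
print('pan project (.6103,.238,.076)',proj(w,[[.6103,.238,.076]]))
P=lambda *p:np.array(p)/3.4+[440,150]
t=onz(w,P((174,430),(195,362),(240,310),(305,272),(345,265),(185,480),(230,525),(300,543),(180,395)),.076)
A=np.c_[2*t[:,:2],np.ones(len(t))];c=np.linalg.lstsq(A,(t[:,:2]**2).sum(1),rcond=None)[0];print('pan',c[:2],np.sqrt(c[2]+c[0]**2+c[1]**2))
E
```

```text
plate [[ 0.5501 -0.283   0.006 ]
 [ 0.5423 -0.1748  0.006 ]
 [ 0.7456 -0.1626  0.006 ]]
0.10844555330217584 0.07233008234229449
0.2036694462568946 0.060287856629767766
holes [[ 0.5584 -0.2744  0.006 ]
 [ 0.5528 -0.1843  0.006 ]
 [ 0.7374 -0.1727  0.006 ]]
pins base/top [[ 0.6177 -0.2454  0.012 ]
 [ 0.6167 -0.2099  0.012 ]]
pad [[ 0.5866 -0.1606  0.128 ]
 [ 0.5845 -0.1324  0.128 ]
 [ 0.6179 -0.1307  0.128 ]
 [ 0.6194 -0.1592  0.128 ]] [ 0.6021 -0.1457  0.128 ]
jar rim [[ 0.5064 -0.0561  0.06  ]] outer dia [[ 0.5063 -0.082   0.06  ]
 [ 0.5066 -0.0298  0.06  ]]
beaker [[ 0.6514 -0.0393  0.08  ]]
[[134 134  94  81 105 102  99 101  99  95]
 [135  94  60 103 104 102  99 100 101 100]
 [133  95 101 101 105 105 100  99 100  99]
 [ 94  44 103 100 101  99  99  99  98  98]
 [ 94 104 100 101 100 103 101 101  99 100]
 [ 93 105 104 101 102 101 102 103 103  99]
 [134  89 103 102 100 101 100  99 101 101]
 [134 135 106 106 103 102 102 100  97 100]
 [128 122 114 102 104 105 104 100  99 131]]
pan project (.6103,.238,.076) [[535.3009 271.9091]]
pan [0.6076 0.24  ] 0.05994244784177478
```

Call:
send_rows --moves '[[[0.9,1.4,-3],[0,-0.1625,0.03],8.5],[[0.9,1.4,-3],[0,-0.1625,0.03],8.5],[[0.9,1.4,-3],[0,-0.1625,0],8.5],[[0.9,1.4,-3],[0,-0.1625,0],8.5],[[0,0,-4],[0,0,0],8.5],[[0,0,-4],[0,0,0],8.5],[[0,0,-3],[0,0,0],8.5],[[0,0,0],[0,0,0],8.5],[[0,0,0],[0,0,0],8.5]]'

```text
time: 3.68
eef_pos: [0.5182, -0.0576, 0.1226]
tcp_rot: [0.32, -0.026, 0.947, -0.004]
wrist_force: [0.2, -0.0, -0.7]
opening: 0.995
```

```bash
python3 - <<'E'
from h import *
s=snap('wrist','w2');d=snap('side','d2');st=r.state();print(st['time'],st['eef_pos'],st['tcp_rot'],st['qpos'])
from scipy.spatial.transform import Rotation as R
q=st['tcp_rot'];print(R.from_quat(np.r_[q[1:],q[0]]).as_matrix().round(3))
E
```

```text
3.775 [ 0.51829687 -0.0575871   0.12291175] [ 0.32033321 -0.02613033  0.94693605 -0.00399359] [-0.25831397  0.14406429  2.1393852   0.64199969  0.27725454 -2.45359127]
[[-0.793 -0.047  0.607]
 [-0.052  0.999  0.009]
 [-0.606 -0.024 -0.795]]
```

View pics/w2.png

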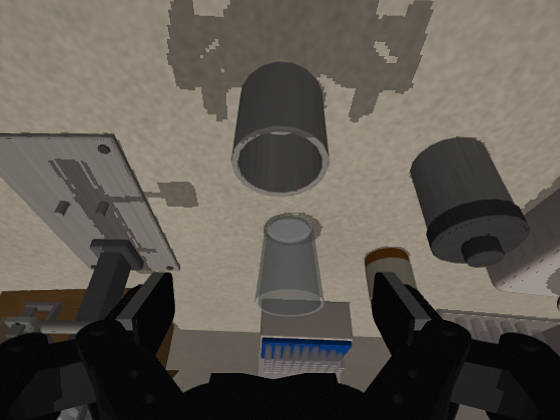

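View pics/d2.png

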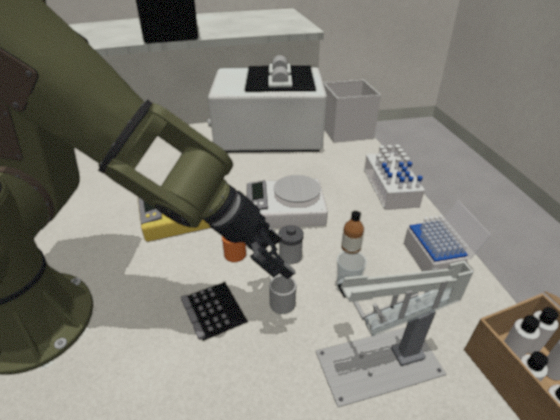

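```bash
cat > kin.py <<'E'
import numpy as np
from scipy.spatial.transform import Rotation as R
from scipy.optimize import least_squares
def fk(q,p):
    a,h,L1,L2,T,e=p
    Rz=lambda t:R.from_euler('z',t);Ry=lambda t:R.from_euler('y',t)
    A=Rz(q[0]);x=A.apply([a,0,h]);A=A*Ry(q[1]);x=x+A.apply([0,0,L1]);A=A*Ry(q[2]);x=x+A.apply([e,0,L2])
    A=A*Rz(q[3])*Ry(q[4]);x=x+A.apply([0,0,T]);A=A*Rz(q[5]);return x,A
D=[([-1.22255816e+00,3.00317334e-01,1.52142556e+00,-2.2e-05,1.32067371e+00,-6.65675980e-02],[0.22160832,-0.50319554,0.23087145],[-4.06403355e-04,9.78568365e-01,2.05921792e-01,-6.83806836e-05]),
([-3.05806621e-01,1.09724175e-01,1.47425261e+00,-2.17857755e-05,1.55769120e+00,-1.86711943e+00],[0.48148305,-0.11363392,0.35125447],[-3.92027272e-05,4.74159671e-03,9.99988758e-01,0]),
([-0.25831397,0.14406429,2.1393852,0.64199969,0.27725454,-2.45359127],[0.51829687,-0.0575871,0.12291175],[0.32033321,-0.02613033,0.94693605,-0.00399359])]
Q=lambda q:R.from_quat([q[1],q[2],q[3],q[0]])
LIM=np.array([[-3.03,3.03],[-.79,2.21],[.23,2.52],[-1.04,4.18],[0,3.07],[-2.55,2.55]])
E
python3 - <<'E'
from kin import *
np.set_printoptions(precision=4,suppress=True)
for q,x,t in D: print((fk(q,[0]*6)[1].inv()*Q(t)).as_rotvec())
f=lambda p:np.concatenate([fk(q,p)[0]-x for q,x,t in D])
s=least_squares(f,[0,.3,.4,.4,.25,0]);print(s.x,f(s.x))
s=least_squares(lambda p:f(np.r_[0,p]),[.3,.4,.4,.25,0]);print(s.x,s.fun)
E
```

```text
[0.     0.     1.5708]
[0.     0.     1.5708]
[-0.      0.      1.5708]
[-0.1021  0.3557  0.5452  0.5386  0.3882  0.1418] [-0.0355 -0.0095 -0.0137 -0.0101 -0.0352  0.0093 -0.0013 -0.0132  0.0044]
[0.3086 0.4149 0.455  0.2889 0.0793] [-0.0361 -0.0077 -0.0047 -0.0054 -0.0367 -0.0045 -0.0027 -0.0297  0.0092]
```

```bash
cat >> kin.py <<'E'
def fk(q,p):
    a,h,L1,L2,T,b,c=p
    Rz=lambda t:R.from_euler('z',t);Ry=lambda t:R.from_euler('y',t)
    A=Rz(q[0]);x=A.apply([a,b,h]);A=A*Ry(q[1]);x=x+A.apply([0,0,L1]);A=A*Ry(q[2]);x=x+A.apply([0,0,L2])
    A=A*Rz(q[3]);x=x+A.apply([0,c,0]);A=A*Ry(q[4]);x=x+A.apply([0,0,T]);A=A*Rz(q[5]+np.pi/2);return x,A
E
python3 - <<'E'
from kin import *
np.set_printoptions(precision=4,suppress=True)
f=lambda p:np.concatenate([fk(q,p)[0]-x for q,x,t in D])
s=least_squares(f,[0,.3,.4,.4,.25,0,0]);print(s.x,f(s.x))
s=least_squares(lambda p:f(np.r_[0,p]),[.3,.4,.4,.25,0,0]);print(s.x,s.fun)
s=least_squares(lambda p:f(np.r_[0,p,0]),[.3,.4,.4,.25,0]);P=np.r_[0,s.x,0];print(s.x,s.fun)
E
```

```text
[ 0.0384  0.1733  0.3852  0.4101  0.2026  0.0501 -0.012 ] [ 0.0017 -0.0003  0.006  -0.0021  0.0023 -0.003   0.0011 -0.0034 -0.003 ]
[0.1571 0.4123 0.4417 0.2073 0.027  0.0125] [ 0.0031  0.      0.0031 -0.0054  0.0047  0.0025  0.002  -0.0065 -0.0056]
[0.1561 0.4228 0.4392 0.216  0.0382] [ 0.0021 -0.0011  0.004  -0.0071  0.0039  0.0033  0.0025 -0.0039 -0.0073]
```

```bash
cat >> kin.py <<'E'
P=np.array([0.0384,0.1733,0.3852,0.4101,0.2026,0.0501,-0.012])
def ik(x,A,q0):
    f=lambda q:np.r_[(fk(q,P)[0]-x)*5,(fk(q,P)[1].inv()*A).as_rotvec()]
    s=least_squares(f,np.clip(q0,LIM[:,0]+.01,LIM[:,1]-.01),bounds=(LIM[:,0],LIM[:,1]));return s.x,s.cost
def ori(lean,yaw,flip):
    c,s=np.cos(lean),np.sin(lean)
    z=np.array([s,0,-c]);x=np.array([c,0,s])*(1 if flip else -1)
    return R.from_euler('z',yaw)*R.from_matrix(np.c_[x,np.cross(z,x),z])
E
python3 - <<'E'
from kin import *
np.set_printoptions(precision=3,suppress=True)
for name,g in [('pick',(.507,-.057,.035)),('place',(.59,-.2275,.042)),('front',(.45,-.235,.06)),('pan',(.609,.239,.112)),('highmid',(.46,0,.25))]:
  for lean in(.53,.65,.75):
    for yaw in (.064,-.2) :
     for flip in (0,1):
      A=ori(lean,yaw,flip);x=np.array(g)+A.apply([0,0,.019])
      best=min((ik(x,A,q0) for q0 in ([-.26,.2,2.1,.6,.3,-2.4+3.1*flip],[-.26,.4,1.8,.2,.5,-1.8+3*flip])),key=lambda t:t[1])
      print(name,lean,yaw,flip,best[0],round(best[1],5))
E
```

```text
pick 0.53 0.064 0 [-0.238  0.383  2.118  0.728  0.198 -2.55 ] 0.0004
pick 0.53 0.064 1 [-0.253  0.385  2.127  0.918  0.2    0.386] 0.0
pick 0.53 -0.2 0 [-0.184  0.383  2.155 -0.112  0.073 -1.446] 0.0
pick 0.53 -0.2 1 [-0.184  0.383  2.155 -0.112  0.073  1.696] 0.0
pick 0.65 0.064 0 [-0.214  0.37   2.132  0.76   0.126 -2.55 ] 0.00743
pick 0.65 0.064 1 [-0.291  0.384  2.177  1.747  0.215 -0.467] 0.0
pick 0.65 -0.2 0 [-0.197  0.375  2.159  0.982  0.    -2.55 ] 0.00104
pick 0.65 -0.2 1 [-0.242  0.379  2.206  2.873  0.097 -1.337] 0.0
pick 0.75 0.064 0 [-0.194  0.36   2.142  0.783  0.068 -2.55 ] 0.02009
pick 0.75 0.064 1 [-0.316  0.394  2.223  2.191  0.316 -0.929] 0.0
pick 0.75 -0.2 0 [-0.197  0.362  2.155  0.983  0.    -2.55 ] 0.00918
pick 0.75 -0.2 1 [-0.207  0.362  2.153  1.503  0.     0.062] 0.00883
place 0.53 0.064 0 [-0.492  0.605  1.714  0.543  0.447 -2.55 ] 0.00165
place 0.53 0.064 1 [-0.513  0.605  1.731  0.698  0.444  0.41 ] 0.0
place 0.53 -0.2 0 [-0.47   0.59   1.764  0.465  0.305 -2.251] 0.0
place 0.53 -0.2 1 [-0.47   0.59   1.764  0.465  0.305  0.89 ] 0.0
place 0.65 0.064 0 [-
[... 2262 characters left out ...]
.694  1.299] 0.0
highmid 0.53 -0.2 0 [-0.054 -0.141  2.08  -0.117  0.681 -1.353] 0.0
highmid 0.53 -0.2 1 [-0.054 -0.141  2.08  -0.117  0.681  1.789] 0.0
highmid 0.65 0.064 0 [-0.131 -0.185  2.139  0.223  0.558 -1.916] 0.0
highmid 0.65 0.064 1 [-0.131 -0.185  2.139  0.223  0.558  1.225] 0.0
highmid 0.65 -0.2 0 [-0.046 -0.177  2.144 -0.182  0.537 -1.291] 0.0
highmid 0.65 -0.2 1 [-0.046 -0.177  2.144 -0.182  0.537  1.85 ] 0.0
highmid 0.75 0.064 0 [-0.14  -0.211  2.188  0.326  0.445 -2.017] 0.0
highmid 0.75 0.064 1 [-0.14  -0.211  2.188  0.326  0.445  1.125] 0.0
highmid 0.75 -0.2 0 [-0.041 -0.202  2.198 -0.271  0.415 -1.204] 0.0
highmid 0.75 -0.2 1 [-0.041 -0.202  2.198 -0.271  0.415  1.937] 0.0
```

```bash
python3 - <<'E'
from h import *
d=load('d1');s=load('s1')
a=proj(d,load('w1')['cam_to_world'][:3,3])[0];b=proj(s,load('w1')['cam_to_world'][:3,3])[0];c=proj(load('d2'),load('w2')['cam_to_world'][:3,3])[0];print(a,b,c)
k=[]
for q,p in ((d,a),(s,b),(load('d2'),c)):
    x,y=np.clip(p-55,0,[450,310]).astype(int);im=q['pixels'][y:y+110,x:x+110,::-1].copy();print(x,y)
    im=np.clip(im.astype(float)*2.,0,255).astype(np.uint8);cv2.circle(im,tuple((p-[x,y]).astype(int)),2,(0,0,255),1);k.append(cv2.resize(im,None,fx=2.4,fy=2.4))
cv2.imwrite('pics/c7.png',np.hstack(k))
E
```

```text
[209.45428306  71.0944789 ] [193.90675769  77.8552747 ] [205.66798449 244.96617821]
154 16
138 22
150 189
```

View pics/c7.png

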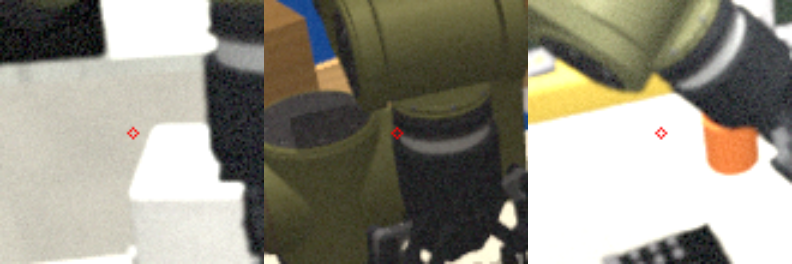

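```bash
python3 - <<'E'
from kin import *
np.set_printoptions(precision=3,suppress=True)
q0=[-.26,.2,2.1,.9,.3,.4]
for name,g,lean,yaw in [('pickhi',(.507,-.057,.14),.55,.3),('pick',(.507,-.057,.036),.55,.3),('pick',(.507,-.057,.036),.55,.15),('place',(.59,-.2275,.042),.55,.064),('front',(.46,-.235,.06),.55,.064),('fronthi',(.46,-.235,.25),.55,.064),('hm',(.46,0,.25),.55,.2),('hm2',(.58,.239,.25),.55,.3),('pan',(.609,.239,.112),.55,.3)]:
      A=ori(lean,yaw,1);x=np.array(g)+A.apply([0,0,.019])
      q,c=ik(x,A,q0);q0=q
      print(name,x,q,round(c,5))
E
```

```text
pickhi [ 0.516 -0.054  0.124] [-0.298  0.166  2.064  0.623  0.529  0.489] 0.0
pick [ 0.516 -0.054  0.02 ] [-0.308  0.395  2.111  1.077  0.346 -0.015] 0.0
pick [ 0.517 -0.056  0.02 ] [-0.278  0.385  2.127  1.075  0.249  0.138] 0.0
place [ 0.6   -0.227  0.026] [-0.517  0.603  1.739  0.753  0.433  0.355] 0.0
front [ 0.47  -0.234  0.044] [-0.683  0.361  2.07   0.929  0.459  0.026] 0.0
fronthi [ 0.47  -0.234  0.234] [-0.675  0.04   1.895  0.491  0.843  0.568] 0.0
hm [0.47  0.002 0.234] [-0.158 -0.147  2.079  0.285  0.709  1.044] 0.0
hm2 [0.589 0.242 0.234] [ 0.336  0.278  1.635 -0.03   0.679  1.624] 0.0
pan [0.618 0.242 0.096] [ 0.318  0.508  1.693 -0.025  0.391  1.61 ] 0.0
```

Call:
send_rows --moves '[[[0,0,2],[0.112,0.002,-0.147],8.5],[[0,0,2],[0.112,0.002,-0.147],8.5],[[0,0,0],[0.112,0.002,-0.147],8.5],[[0,0,0],[0.112,0.002,-0.147],8.5],[[0,0,0],[0.112,0.002,-0.147],8.5],[[0,0,0],[0.112,0.002,-0.147],8.5],[[0,0,0],[0.112,0.002,-0.147],8.5],[[0,0,0],[0.112,0.002,-0.147],8.5],[[0,0,0],[0.112,0.002,-0.147],8.5],[[0,0,0],[0.112,0.002,-0.147],8.5],[[0,0,0],[0.112,0.002,-0.147],8.5],[[0,0,0],[0.112,0.002,-0.147],8.5],[[0,0,0],[0.112,0.002,-0.147],8.5],[[0,0,0],[0.112,0.002,-0.147],8.5],[[0,0,0],[0.112,0.002,-0.147],8.5],[[0,0,0],[0.112,0.002,-0.147],8.5],[[0,0,0],[0.112,0.002,-0.147],8.5],[[0,0,0],[0,0.1,0],8.5],[[0,0,0],[0,0,0],8.5]]'

```text
time: 6.15
eef_pos: [0.5188, -0.0575, 0.162]
tcp_rot: [0.003, 0.961, 0.032, 0.274]
wrist_force: [-0.3, 0.2, -0.4]
opening: 0.997
```

```bash
cat > st.py <<'E'
from h import *
from scipy.spatial.transform import Rotation as R
np.set_printoptions(precision=4,suppress=True)
st=r.state();q=st['tcp_rot'];M=R.from_quat(np.r_[q[1:],q[0]]).as_matrix();z=M[:,2]
print(st['time'],'p',st['eef_pos'],'q',st['qpos'],'F',st['wrist_force'],'op',round(st['opening'],3))
print('z',z,'lean',np.arccos(-z[2]),'yaw',np.arctan2(z[1],z[0]),'y',M[:,1],'grasp',st['eef_pos']-.019*z)
E
python3 st.py
```

```text
6.15 p [ 0.5188 -0.0575  0.162 ] q [-0.2462  0.0856  2.0494  0.3028  0.4858  1.0282] F [-0.2892  0.1667 -0.3813] op 0.997
z [ 0.5275  0.011  -0.8495] lean 0.5558351474434042 yaw 0.02081744120183088 y [ 0.0588 -0.998   0.0236] grasp [ 0.5087 -0.0577  0.1782]
```

Call:
send_rows --moves '[[[-0.1,0.15,-3],[0.024,0,0.1],8.5],[[-0.1,0.1,-3],[0,0,0.1],8.5],[[0,0,-3],[0,0,0],8.5],[[0,0,-2],[0,0,0],8.5],[[0,0,-2],[0,0,0],8.5],[[0,0,-1.2],[0,0,0],8.5],[[0,0,0],[0,0,0],8.5],[[0,0,0],[0,0,0],8.5]]'

```text
time: 7.15
eef_pos: [0.516, -0.055, 0.0233]
tcp_rot: [-0.032, 0.955, 0.117, 0.271]
wrist_force: [0.1, -0.0, -0.3]
opening: 0.991
```

```bash
python3 st.py; python3 -c "
from h import *
snap('wrist','w3');snap('side','d3')"
```

```text
7.15 p [ 0.516  -0.055   0.0233] q [-0.3074  0.391   2.1042  1.0585  0.3197  0.052 ] F [ 0.0607 -0.0431 -0.2574] op 0.991
z [ 0.5107  0.1253 -0.8506] lean 0.5537038351691145 yaw 0.24053669117736376 y [ 0.2415 -0.9704  0.0021] grasp [ 0.5063 -0.0574  0.0395]
```

View pics/w3.png

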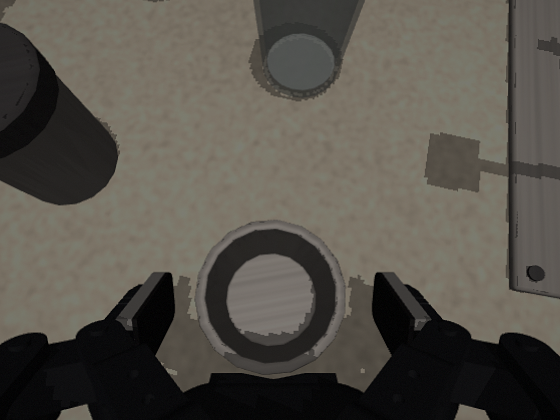

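View pics/d3.png

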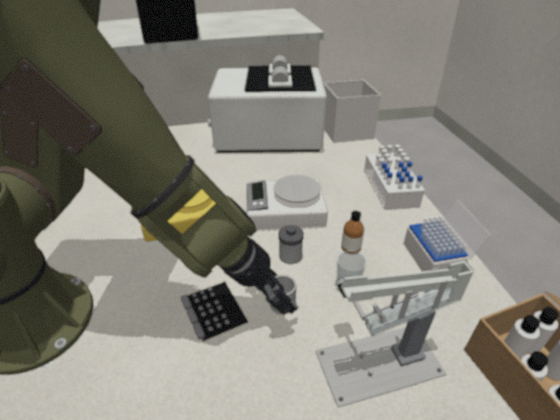

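Call:
send_rows --moves '[[[0,0,-0.2],[0,0,0],5],[[0,0,0],[0,0,0],5],[[0,0,0],[0,0,0],5],[[0,0,0],[0,0,0],5],[[0,0,0],[0,0,0],5],[[0,0,0],[0,0,0],5]]'

```text
time: 8.0
eef_pos: [0.5159, -0.0547, 0.0211]
tcp_rot: [-0.033, 0.955, 0.117, 0.271]
wrist_force: [-5.4, -0.5, 7.8]
opening: 0.614
```

```bash
python3 st.py; python3 -c "
from h import *
snap('wrist','w4')"
```

```text
8.0 p [ 0.5159 -0.0547  0.0211] q [-0.3072  0.3965  2.1041  1.0721  0.3181  0.0377] F [-5.394  -0.4684  7.7778] op 0.614
z [ 0.5101  0.1263 -0.8508] lean 0.553340835550542 yaw 0.24279801998310627 y [ 0.2422 -0.9702  0.0011] grasp [ 0.5062 -0.0571  0.0372]
```

View pics/w4.png

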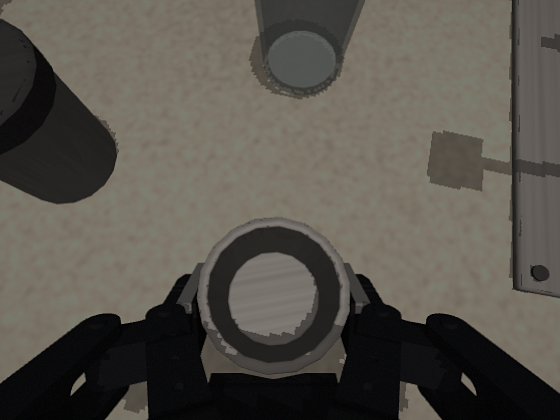

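Call:
send_rows --moves '[[[0,0,1.5],[0,0,0],5],[[0,0,2],[0,0,0],5],[[-0.8,-2.8,0],[0,0,-0.03],5],[[-0.8,-2.9,0],[0,0,-0.03],5],[[-0.8,-2.9,0],[0,0,-0.03],5],[[-0.8,-2.9,0],[0,0,-0.03],5],[[-0.8,-2.9,0],[0,0,-0.03],5],[[-0.8,-2.9,0],[0,0,-0.03],5],[[0,0,-0.5],[0,0,0],5],[[0,0,0],[0,0,0],5],[[0,0,0],[0,0,0],5]]'

```text
time: 9.43
eef_pos: [0.4678, -0.227, 0.0505]
tcp_rot: [-0.009, 0.962, 0.032, 0.272]
wrist_force: [0.3, 0.4, -2.0]
opening: 0.613
```

```bash
python3 st.py; python3 - <<'E'
from h import *
np.set_printoptions(precision=4,suppress=True)
w=snap('wrist','w5');snap('side','d5')
print(onz(load('w4'),[(275,295)],.06))
E
```

```text
9.425 p [ 0.4678 -0.227   0.0505] q [-0.6945  0.3472  2.0662  0.9067  0.4763  0.0416] F [ 0.3101  0.4409 -2.0021] op 0.613
z [ 0.5235  0.0339 -0.8514] lean 0.5522041654656094 yaw 0.0646751251987569 y [ 0.0654 -0.9979  0.0005] grasp [ 0.4579 -0.2277  0.0666]
[[ 0.5067 -0.058   0.06  ]]
```

View pics/w5.png

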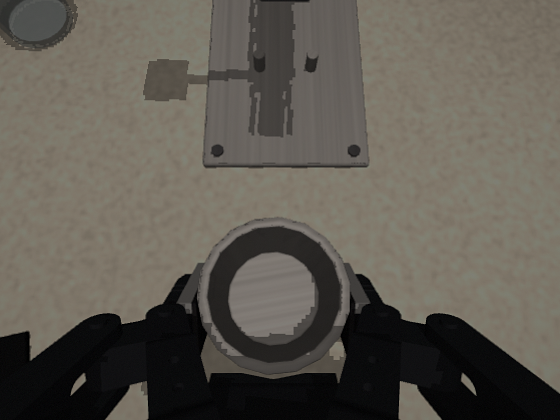

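View pics/d5.png

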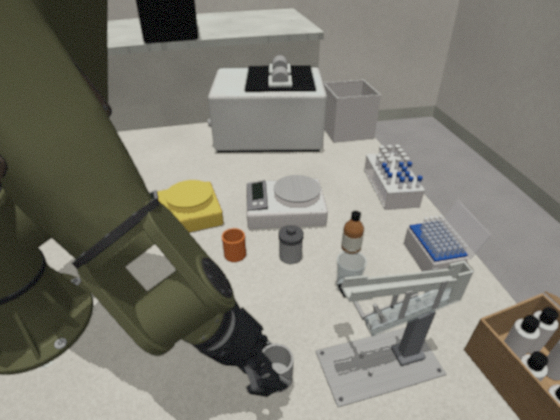

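```bash
python3 - <<'E'
from h import *
np.set_printoptions(precision=4,suppress=True)
w=load('w5');crop(w,'c8',180,0,220,390,1.5)
p=onz(w,[(203.5,163.5),(368.5,163.5)],.006);print(p)
f=p.mean(0);v=p[1]-p[0];print(np.linalg.norm(v),np.arctan2(v[0],-v[1]))
h=onz(w,[(216.5,151),(354,151)],.006);print('holes',h,h.mean(0))
print('pins top',onz(w,[(259,57),(311,57)],.02))
j=onz(w,[(275,295)],.0894);print('jar',j)
u=np.array([np.cos(.063),np.sin(.063),0]);print('place',f+.045*u)
E
```

```text
[[ 0.5423 -0.177   0.006 ]
 [ 0.5494 -0.2844  0.006 ]]
0.1076184644881495 0.06567524297100347
holes [[ 0.5518 -0.1845  0.006 ]
 [ 0.5577 -0.275   0.006 ]] [ 0.5548 -0.2298  0.006 ]
pins top [[ 0.6152 -0.2083  0.02  ]
 [ 0.6175 -0.2429  0.02  ]]
jar [[ 0.4583 -0.2286  0.0894]]
place [ 0.5908 -0.2279  0.006 ]
```

View pics/c8.png

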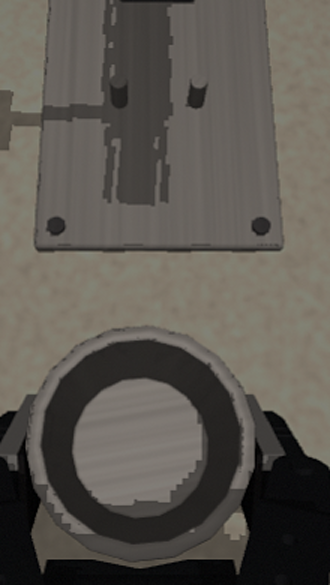

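Call:
send_rows --moves '[[[2,0,-0.3],[0,0,0],5],[[3,0,-0.3],[0,0,0],5],[[3,0.1,-0.2],[0,0,0],5],[[3,0,0],[0,0,0],5],[[2.1,0,0],[0,0,0],5],[[0,0,0],[0,0,0],5],[[0,0,-0.7],[0,0,0],5],[[0,0,-0.7],[0,0,0],5],[[0,0,0],[0,0,0],5],[[0,0,0],[0,0,0],5]]'

```text
time: 10.78
eef_pos: [0.5986, -0.2268, 0.0286]
tcp_rot: [-0.008, 0.962, 0.031, 0.273]
wrist_force: [0.2, -0.9, -4.1]
opening: 0.614
```

```bash
python3 st.py; python3 - <<'E'
from h import *
w=snap('wrist','w6');d=snap('side','d6');crop(d,'d6c',200,200,260,200,3)
E
```

```text
10.775 p [ 0.5986 -0.2268  0.0286] q [-0.5328  0.5754  1.7628  0.758   0.4427  0.3384] F [ 0.1987 -0.8721 -4.1317] op 0.614
z [ 0.5238  0.033  -0.8512] lean 0.5524770086042109 yaw 0.06292560463593151 y [ 0.0641 -0.9979  0.0008] grasp [ 0.5887 -0.2275  0.0448]
```

View pics/w6.png

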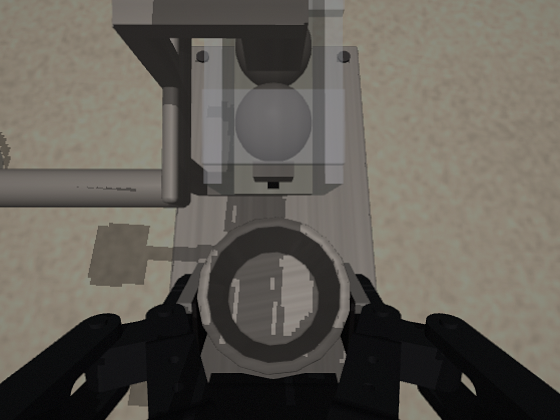

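View pics/d6c.png

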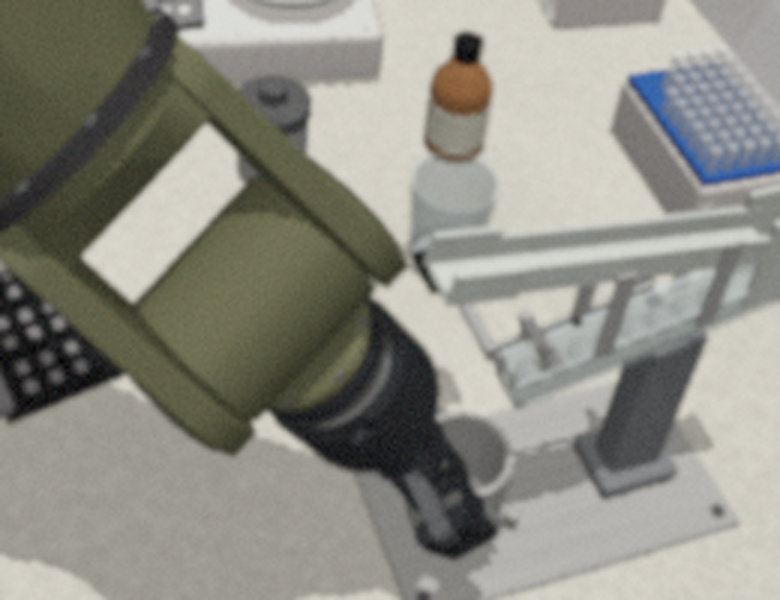

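```bash
python3 - <<'E'
from h import *
np.set_printoptions(precision=4,suppress=True)
w=load('w6')
print(onz(w,[(272,194),(272,163)],.118),onz(w,[(272,194)],.114),'jar',onz(w,[(275,295)],.0675),'ball',onz(w,[(273,122)],.13))
E
```

```text
[[ 0.608  -0.2263  0.118 ]
 [ 0.6152 -0.2258  0.118 ]] [[ 0.6094 -0.2262  0.114 ]] jar [[ 0.589  -0.2284  0.0675]] ball [[ 0.6182 -0.2258  0.13  ]]
```

Call:
send_rows --moves '[[[0.1,0.1,-0.15],[0,0,0],5],[[0,0,-0.05],[0,0,0],5],[[0,0,0],[0,0,0],5],[[0,0,0],[0,0,0],8.5],[[0,0,0],[0,0,0],8.5],[[0,0,0],[0,0,0],8.5],[[0,0,0],[0,0,0],8.5]]'

```text
time: 11.75
eef_pos: [0.5998, -0.2258, 0.0266]
tcp_rot: [-0.008, 0.962, 0.031, 0.273]
wrist_force: [0.2, 0.8, 0.3]
opening: 0.994
```

```bash
python3 st.py; python3 - <<'E'
from h import *
w=snap('wrist','w7')
E
```

```text
11.75 p [ 0.5998 -0.2258  0.0266] q [-0.53    0.5801  1.7613  0.7618  0.4389  0.3362] F [0.1779 0.7878 0.2959] op 0.994
z [ 0.5239  0.033  -0.8511] lean 0.5526556006644856 yaw 0.0628245006433187 y [ 0.0642 -0.9979  0.0009] grasp [ 0.5899 -0.2264  0.0428]
```

View pics/w7.png

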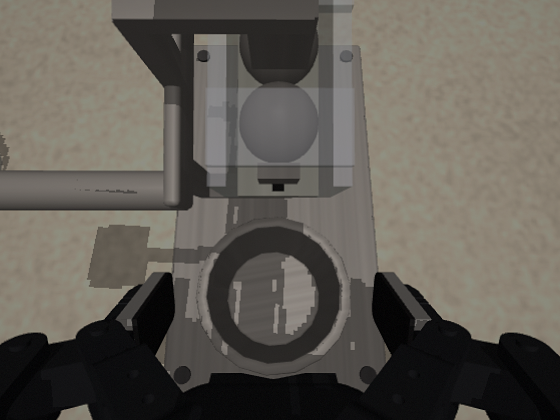

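Call:
send_rows --moves '[[[-2,-0.1,0],[0,0,0],8.5],[[-3,-0.2,0],[0,0,0],8.5],[[-3,-0.2,0],[0,0,0],8.5],[[-3,-0.2,0],[0,0,0],8.5],[[-1,1.8,2.9],[-0.007,0.11,0],8.5],[[0,1.8,2.9],[-0.007,0.11,0],4],[[0,1.8,2.9],[-0.007,0.11,0],0],[[0,1.8,2.9],[-0.007,0.11,0],0],[[0,1.8,2.9],[-0.007,0.11,0],0],[[3,0,0],[0,0,0],0],[[4,0,0],[0,0,0],0],[[4,0,0],[0,0,0],0],[[1.3,0,0],[0,0,0],0],[[0,0,0],[0,0,0],0],[[0,0,0],[0,0,0],0]]'

```text
time: 13.68
eef_pos: [0.6079, -0.1495, 0.1546]
tcp_rot: [-0.01, 0.999, 0.035, 0.035]
wrist_force: [-0.5, -0.6, 0.3]
opening: -0.002
```

```bash
python3 st.py; python3 - <<'E'
from h import *
w=snap('wrist','w8');d=snap('side','d8');crop(d,'d8c',200,200,260,200,3);s=snap('scene','s8');crop(s,'s8c',180,200,180,180,3.3)
E
```

```text
13.675 p [ 0.6079 -0.1495  0.1546] q [-0.3165  0.5028  1.4237  0.0471  1.1558  1.1669] F [-0.5008 -0.596   0.3138] op -0.002
z [ 0.07    0.0224 -0.9973] lean 0.07358776650190924 yaw 0.30996778202575503 y [ 0.0702 -0.9974 -0.0175] grasp [ 0.6066 -0.1499  0.1735]
```

View pics/w8.png

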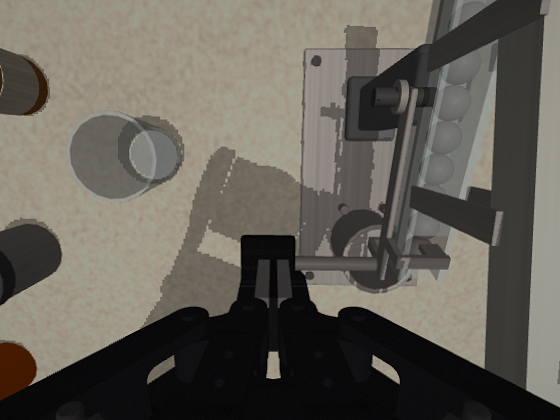

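View pics/d8c.png

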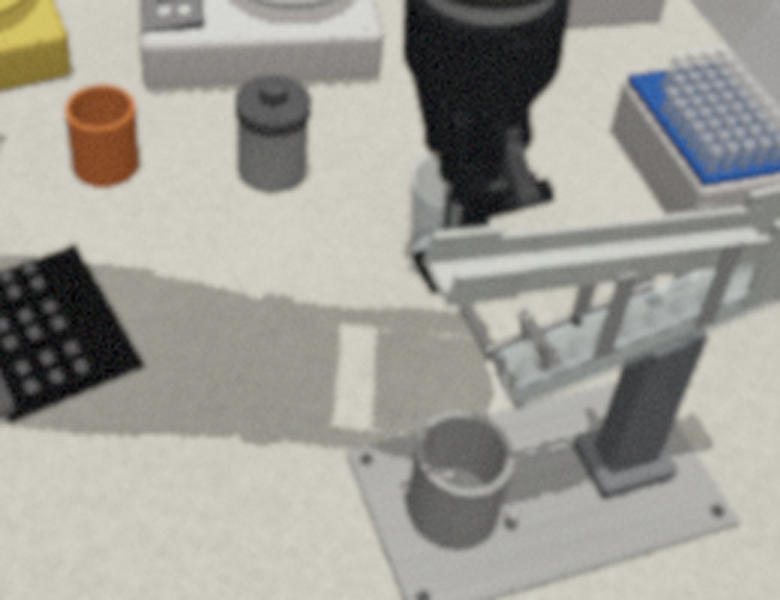

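View pics/s8c.png

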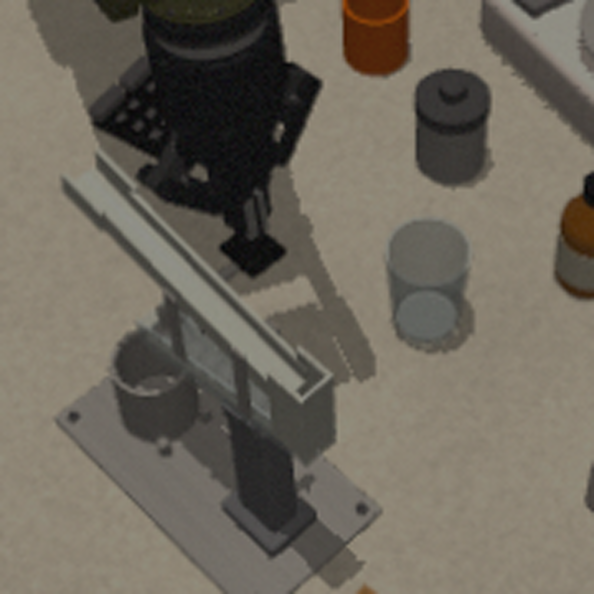

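```bash
python3 - <<'E'
from h import *
np.set_printoptions(precision=4,suppress=True)
w=load('w8')
p=onz(w,[(242,237),(295,236)],.128);print(p,p.mean(0)-.017*np.array([.998,.063,0]))
print(onz(w,[(241,270)],.128))
j=onz(w,[(375,250)],.066);print(proj(w,[[.608,-.1495,.1546],[.59,-.2275,.066]]))
E
```

```text
[[ 0.6188 -0.132   0.128 ]
 [ 0.6214 -0.1601  0.128 ]] [ 0.6031 -0.1471  0.128 ]
[[ 0.6001 -0.1324  0.128 ]]
[[272.359  277.3664]
 [379.3819 261.7665]]
```

Call:
send_rows --moves '[[[-0.5,0.3,-1],[-0.022,0.07,0],0],[[0,0,-1.3],[0,0,0],0],[[0,0,0],[0,0,0],0],[[0,0,0],[0,0,0],0]]'

```text
time: 14.32
eef_pos: [0.6035, -0.1467, 0.1319]
tcp_rot: [-0.0, 0.999, 0.035, 0.001]
wrist_force: [-0.5, -1.1, 0.2]
opening: 0.0
```

```bash
python3 st.py
```

```text
14.325 p [ 0.6035 -0.1467  0.1319] q [-0.2978  0.5472  1.4106  0.0011  1.1825  1.2032] F [-0.4637 -1.0979  0.1688] op 0.0
z [ 0.0015  0.0006 -1.    ] lean 0.0016403950377919608 yaw 0.375931068353696 y [ 0.0694 -0.9976 -0.0005] grasp [ 0.6035 -0.1467  0.1509]
```

Press in: contact expected near 0.128, stop near 0.113.

Call:
send_rows --moves '[[[0,0,-0.6],[0,0,0],0],[[0,0,-0.7],[0,0,0],0],[[0,0,-0.4],[0,0,0],0],[[0,0,0],[0,0,0],0]]'

```text
time: 14.82
eef_pos: [0.605, -0.1468, 0.1162]
tcp_rot: [0.0, 0.999, 0.035, 0.003]
wrist_force: [4.9, 1.0, 9.8]
opening: 0.001
```

Call:
send_rows --moves '[[[0,0,-0.15],[0,0,0],0],[[0,0,0],[0,0,0],0]]'

```text
time: 15.08
eef_pos: [0.6052, -0.1467, 0.1152]
tcp_rot: [0.001, 0.999, 0.035, 0.003]
wrist_force: [4.1, -0.2, 12.2]
opening: 0.002
```

Call:
send_rows --moves '[[[0,0,-0.2],[0,0,0],0],[[0,0,0],[0,0,0],0]]'

```text
time: 15.32
eef_pos: [0.6054, -0.1468, 0.1135]
tcp_rot: [0.001, 0.999, 0.035, 0.004]
wrist_force: [5.7, 1.1, 12.3]
opening: 0.004
```

```bash
python3 st.py; python3 - <<'E'
from h import *
w=snap('wrist','w9');d=snap('side','d9');crop(d,'d9c',300,230,180,170,4)
E
```

```text
15.325 p [ 0.6054 -0.1468  0.1135] q [-0.2971  0.5688  1.4233  0.0013  1.1424  1.2034] F [ 5.7124  1.1488 12.2939] op 0.004
z [ 0.0072 -0.001  -1.    ] lean 0.007239280698243463 yaw -0.13612339945827293 y [ 0.0697 -0.9976  0.0015] grasp [ 0.6053 -0.1468  0.1325]
```

View pics/d9c.png

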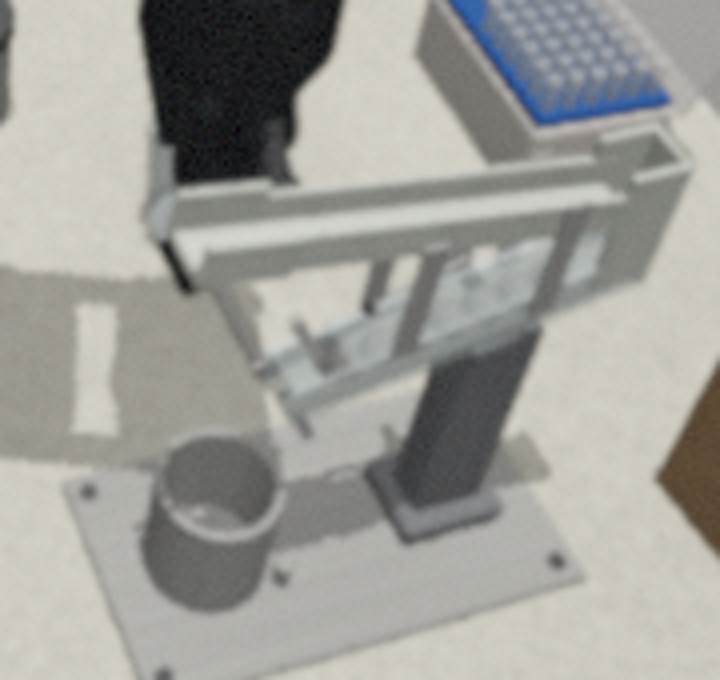

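View pics/w9.png

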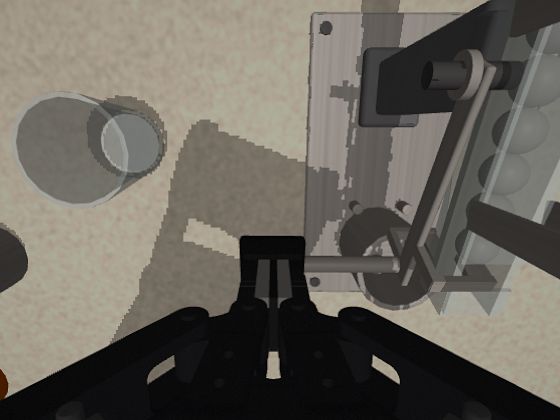

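Call:
send_rows --moves '[[[0,0,-0.2],[0,0,0],0],[[0,0,0],[0,0,0],0]]'

```text
time: 15.68
eef_pos: [0.6057, -0.1468, 0.113]
tcp_rot: [0.001, 0.999, 0.035, 0.004]
wrist_force: [-0.9, 3.2, 24.6]
opening: -0.001
```

Call:
send_rows --moves '[[[0,0,-0.2],[0,0,0],0],[[0,0,0],[0,0,0],0]]'

```text
time: 15.92
eef_pos: [0.6059, -0.1469, 0.1125]
tcp_rot: [0.001, 0.999, 0.035, 0.005]
wrist_force: [-7.6, 4.5, 37.9]
opening: 0.005
```

Call:
send_rows --moves '[[[0,0,1.2],[0,0,0],0],[[0,0,1.25],[0,0,0],0],[[0,0,0],[0,0,0],0],[[0,0,0],[0,0,0],0],[[0,0,0],[0,0,0],0]]'

```text
time: 16.55
eef_pos: [0.6033, -0.1464, 0.1309]
tcp_rot: [-0.0, 0.999, 0.035, -0.0]
wrist_force: [-0.6, -0.1, 0.1]
opening: 0.001
```

```bash
python3 st.py; python3 - <<'E'
from h import *
w=snap('wrist','w10');crop(w,'w10c',310,150,190,170,4);d=snap('side','d10');crop(d,'d10c',300,230,180,170,4)
E
```

```text
16.55 p [ 0.6033 -0.1464  0.1309] q [-0.2973  0.5487  1.4108  0.0006  1.1828  1.2036] F [-0.5974 -0.1355  0.0759] op 0.001
z [-0.0005  0.0007 -1.    ] lean 0.0008412382542916754 yaw 2.142368067938942 y [ 0.0696 -0.9976 -0.0007] grasp [ 0.6033 -0.1464  0.1499]
```

View pics/d10c.png

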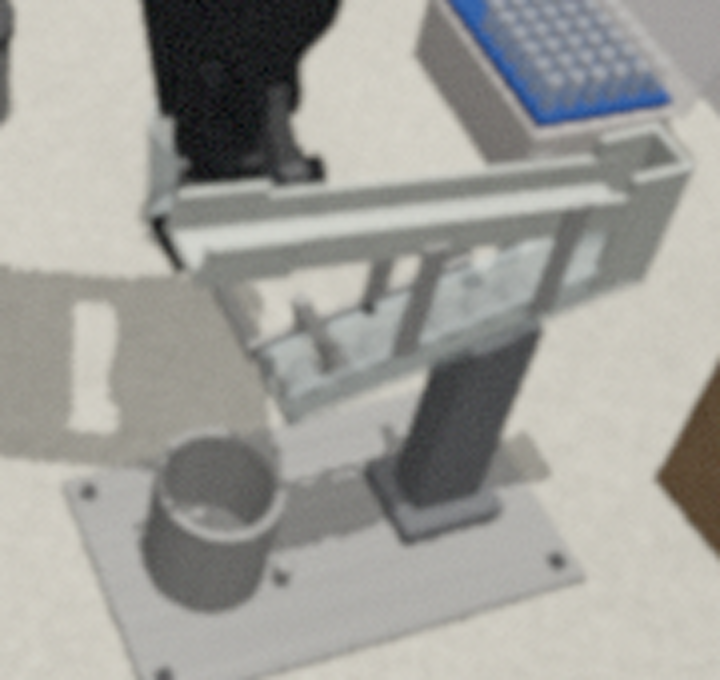

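View pics/w10.png

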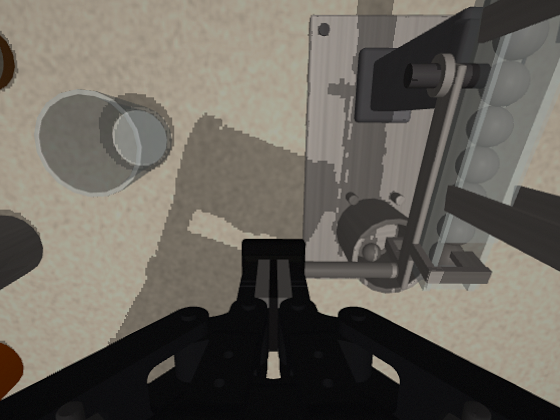

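View pics/w10c.png

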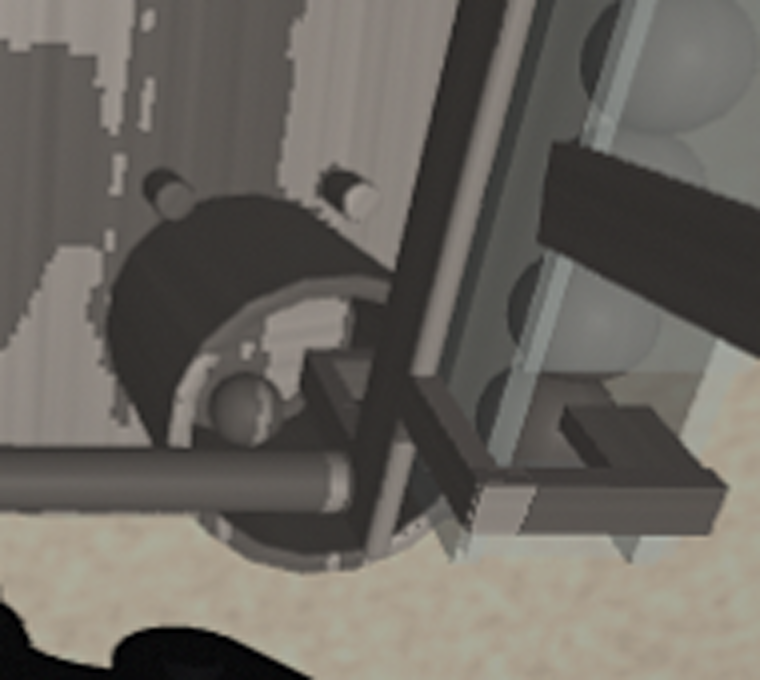

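Call:
send_rows --moves '[[[0,0,-0.7],[0,0,0],0],[[0,0,-0.8],[0,0,0],0],[[0,0,-0.65],[0,0,0],0],[[0,0,0],[0,0,0],0],[[0,0,0],[0,0,0],0],[[0,0,0],[0,0,0],0]]'

```text
time: 17.4
eef_pos: [0.6054, -0.1467, 0.1131]
tcp_rot: [0.001, 0.999, 0.035, 0.003]
wrist_force: [1.4, 1.5, 21.7]
opening: -0.001
```

Call:
send_rows --moves '[[[0,0,1.1],[0,0,0],0],[[0,0,1.05],[0,0,0],0],[[0,0,0],[0,0,0],0],[[0,0,0],[0,0,0],0],[[0,0,0],[0,0,0],0],[[0,0,0],[0,0,0],0]]'

```text
time: 18.15
eef_pos: [0.6034, -0.1464, 0.1313]
tcp_rot: [-0.0, 0.999, 0.035, 0.0]
wrist_force: [-0.8, 0.1, 0.4]
opening: -0.001
```

```bash
python3 - <<'E'
from h import *
w=snap('wrist','w11');crop(w,'w11c',310,150,190,170,4)
E
```

```text
(no output)
```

View pics/w11c.png

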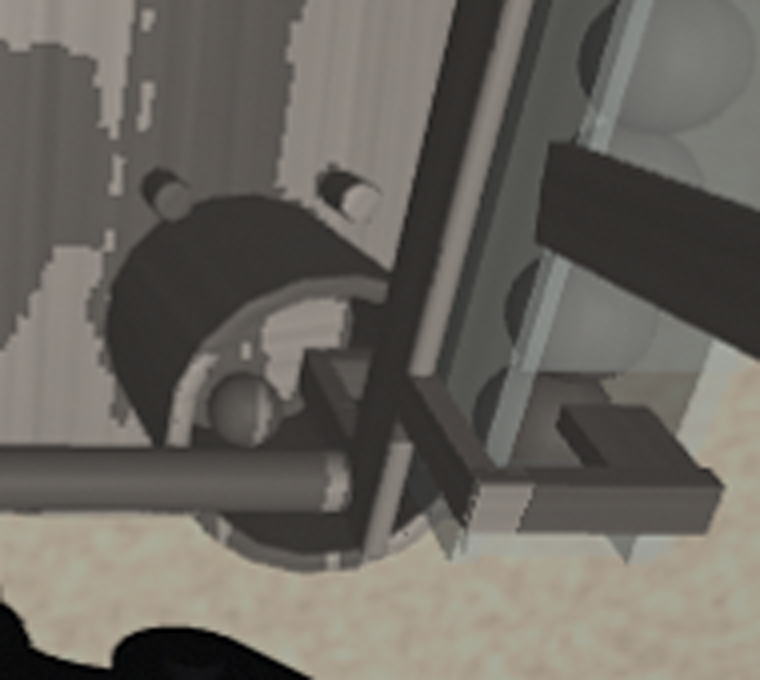

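```bash
python3 - <<'E'
from h import *
k=[]
for n in ('w10','w11'):
    w=load(n); im=np.clip(w['pixels'][0:300,300:560,::-1]*1.5,0,255).astype(np.uint8);k.append(cv2.resize(im,None,fx=1.5,fy=1.5))
cv2.imwrite('pics/c11.png',np.hstack(k))
d=snap('side','d11');s=snap('scene','s11');k=[]
for n,b in (('d8',0),('d10',0),('d11',0)):
    w=load(n);im=np.clip(w['pixels'][265:360,360:470,::-1]*1.1,0,255).astype(np.uint8);k.append(cv2.resize(im,None,fx=2.4,fy=2.4,interpolation=cv2.INTER_CUBIC))
for n in ('s8','s11'): pass
cv2.imwrite('pics/c12.png',np.hstack(k))
E
```

```text
(no output)
```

View pics/c11.png

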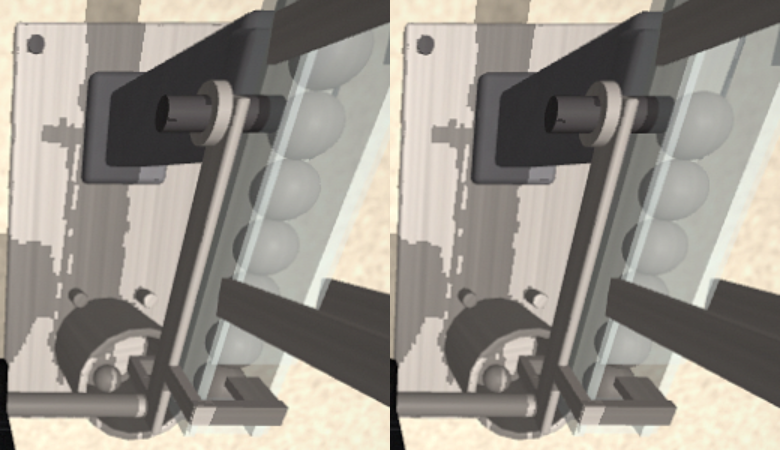

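View pics/c12.png

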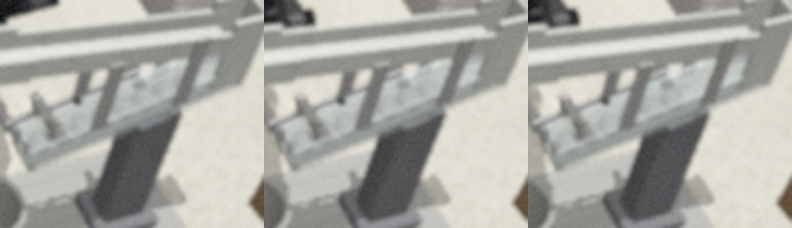

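Call:
send_rows --moves '[[[0,0,-0.7],[0,0,0],0],[[0,0,-0.8],[0,0,0],0],[[0,0,-0.65],[0,0,0],0],[[0,0,0],[0,0,0],0],[[0,0,0],[0,0,0],0],[[0,0,0],[0,0,0],0],[[0,0,1.1],[0,0,0],0],[[0,0,1.05],[0,0,0],0],[[0,0,0],[0,0,0],0],[[0,0,0],[0,0,0],0],[[0,0,0],[0,0,0],0],[[0,0,0],[0,0,0],0]]'

```text
time: 19.8
eef_pos: [0.6034, -0.1464, 0.1313]
tcp_rot: [-0.0, 0.999, 0.035, -0.0]
wrist_force: [0.1, -0.7, 0.0]
opening: -0.003
```

```bash
python3 - <<'E'
from h import *
w=snap('wrist','w12');cv2.imwrite('pics/c13.png',cv2.resize(np.clip(w['pixels'][0:300,300:560,::-1]*1.5,0,255).astype(np.uint8),None,fx=1.8,fy=1.8))
E
```

```text
(no output)
```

View pics/c13.png

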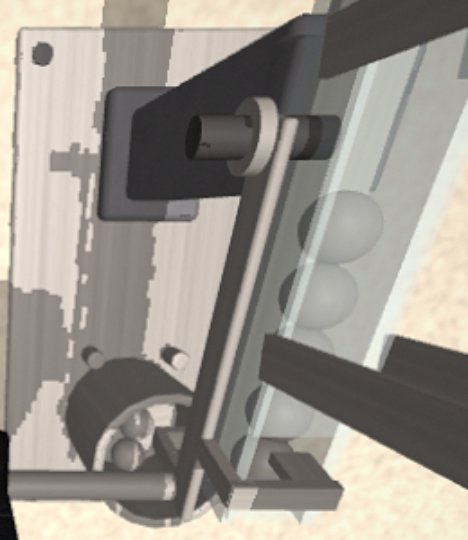

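Three out, five left on the track (two above the bar, one part-hidden, two at the foot). Fourth stroke, then the fifth.

Call:
send_rows --moves '[[[0,0,-0.7],[0,0,0],0],[[0,0,-0.8],[0,0,0],0],[[0,0,-0.65],[0,0,0],0],[[0,0,0],[0,0,0],0],[[0,0,0],[0,0,0],0],[[0,0,0],[0,0,0],0],[[0,0,1.1],[0,0,0],0],[[0,0,1.05],[0,0,0],0],[[0,0,0],[0,0,0],0],[[0,0,0],[0,0,0],0],[[0,0,0],[0,0,0],0],[[0,0,0],[0,0,0],0]]'

```text
time: 21.35
eef_pos: [0.6034, -0.1464, 0.1312]
tcp_rot: [-0.0, 0.999, 0.035, -0.0]
wrist_force: [-0.9, -0.6, 0.7]
opening: -0.004
```

```bash
python3 - <<'E'
from h import *
w=snap('wrist','w13');cv2.imwrite('pics/c14.png',cv2.resize(np.clip(w['pixels'][0:300,300:560,::-1]*1.5,0,255).astype(np.uint8),None,fx=1.8,fy=1.8))
E
```

```text
(no output)
```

View pics/c14.png

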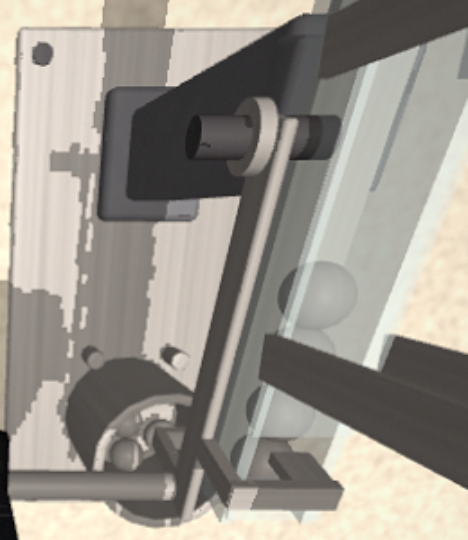

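Call:
send_rows --moves '[[[0,0,-0.7],[0,0,0],0],[[0,0,-0.8],[0,0,0],0],[[0,0,-0.65],[0,0,0],0],[[0,0,0],[0,0,0],0],[[0,0,0],[0,0,0],0],[[0,0,0],[0,0,0],0],[[0,0,1.1],[0,0,0],0],[[0,0,1.05],[0,0,0],0],[[0,0,0],[0,0,0],0],[[0,0,0],[0,0,0],0],[[0,0,0],[0,0,0],0],[[0,0,0],[0,0,0],0]]'

```text
time: 22.9
eef_pos: [0.6034, -0.1464, 0.1313]
tcp_rot: [-0.0, 0.999, 0.035, 0.0]
wrist_force: [0.1, -0.7, -0.5]
opening: 0.001
```

```bash
python3 - <<'E'
from h import *
w=snap('wrist','w14');cv2.imwrite('pics/c15.png',cv2.resize(np.clip(w['pixels'][0:300,300:560,::-1]*1.5,0,255).astype(np.uint8),None,fx=1.8,fy=1.8))
E
```

```text
(no output)
```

View pics/c15.png

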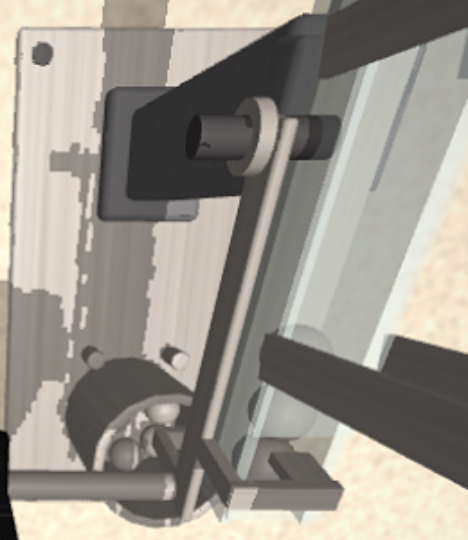

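Call:
send_rows --moves '[[[0,0,1.5],[0,0,0],0],[[-3,0,0],[0,0,0],0],[[-4,0,0],[0,0,0],0],[[-4,0,0],[0,0,0],0],[[-1.4,-0.6,0],[0.005,-0.079,0],4],[[0,-1.2,-1],[0.005,-0.079,0],8.5],[[0,-1.2,-1.7],[0.005,-0.079,0],8.5],[[0,-1.2,-1.8],[0.005,-0.079,0],8.5],[[0,-1.2,-1.8],[0.005,-0.079,0],8.5],[[0,-1.2,-1.8],[0.005,-0.079,0],8.5],[[0,-1.2,-1.8],[0.005,-0.076,0],8.5],[[0,-0.9,-1.3],[0,0,0],8.5],[[0,0,0],[0,0,0],8.5],[[0,0,0],[0,0,0],8.5]]'

```text
time: 24.7
eef_pos: [0.4802, -0.2321, 0.0372]
tcp_rot: [-0.008, 0.962, 0.034, 0.27]
wrist_force: [-0.6, 0.2, 0.1]
opening: 0.995
```

```bash
python3 st.py; python3 - <<'E'
from h import *
w=snap('wrist','w15');d=snap('side','d15')
E
```

```text
24.7 p [ 0.4802 -0.2321  0.0372] q [-0.6837  0.399   2.0317  0.9218  0.4614  0.0258] F [-0.5968  0.1791  0.1355] op 0.995
z [ 0.5189  0.0347 -0.8541] lean 0.5469395064866234 yaw 0.06682015040849244 y [ 0.0705 -0.9975  0.0023] grasp [ 0.4704 -0.2327  0.0534]
```

View pics/w15.png

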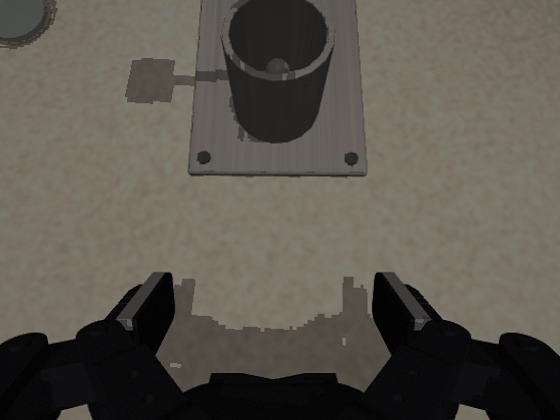

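View pics/d15.png

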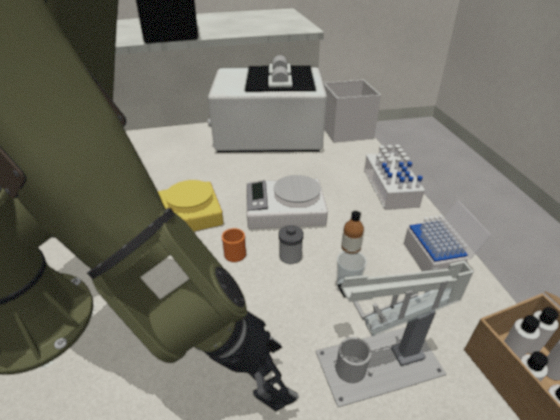

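Call:
send_rows --moves '[[[2,0.1,-0.4],[0,0,0],8.5],[[3,0.2,-0.4],[0,0,0],8.5],[[3,0.2,0],[0,0,0],8.5],[[2.5,0.1,0],[0,0,0],8.5],[[1.4,0,0],[0,0,0],8.5],[[0,0,0],[0,0,0],8.5],[[0,0,0],[0,0,0],8.5]]'

```text
time: 25.68
eef_pos: [0.5983, -0.2259, 0.0283]
tcp_rot: [-0.009, 0.962, 0.034, 0.269]
wrist_force: [-0.4, -1.0, -0.4]
opening: 0.998
```

```bash
python3 st.py; python3 - <<'E'
from h import *
w=snap('wrist','w16')
E
```

```text
25.675 p [ 0.5983 -0.2259  0.0283] q [-0.5311  0.5756  1.7605  0.7415  0.4481  0.3497] F [-0.3909 -1.0063 -0.3995] op 0.998
z [ 0.5178  0.0352 -0.8548] lean 0.5457093415179753 yaw 0.06785201626575083 y [ 0.0703 -0.9975  0.0015] grasp [ 0.5884 -0.2265  0.0445]
```

View pics/w16.png

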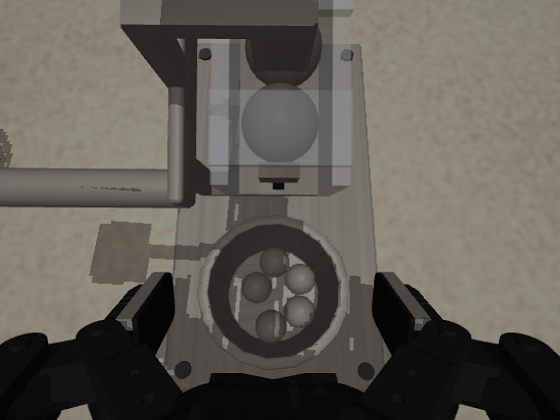

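Five balls lie in the jar, at about (272,262), (257,288), (300,279), (299,311) and (270,326). Next I'll grip.

Call:
send_rows --moves '[[[0,0,0],[0,0,0],6],[[0,0,0],[0,0,0],5],[[0,0,0],[0,0,0],5],[[0,0,0],[0,0,0],5],[[0,0,0],[0,0,0],5],[[0,0,0],[0,0,0],5],[[0,0,0.5],[0,0,0],5],[[0,0,0.5],[0,0,0],5],[[0,0,0],[0,0,0],5],[[0,0,0],[0,0,0],5]]'

```text
time: 26.98
eef_pos: [0.5986, -0.2261, 0.038]
tcp_rot: [-0.009, 0.962, 0.034, 0.269]
wrist_force: [0.6, -1.3, -4.3]
opening: 0.613
```

```bash
python3 st.py; python3 - <<'E'
from h import *
w=snap('wrist','w17')
E
```

```text
26.975 p [ 0.5986 -0.2261  0.038 ] q [-0.531   0.5584  1.7583  0.7146  0.4625  0.3798] F [ 0.6159 -1.2842 -4.2547] op 0.613
z [ 0.5177  0.0351 -0.8548] lean 0.5455451275978866 yaw 0.06763522741897013 y [ 0.07   -0.9975  0.0015] grasp [ 0.5887 -0.2267  0.0542]
```

View pics/w17.png

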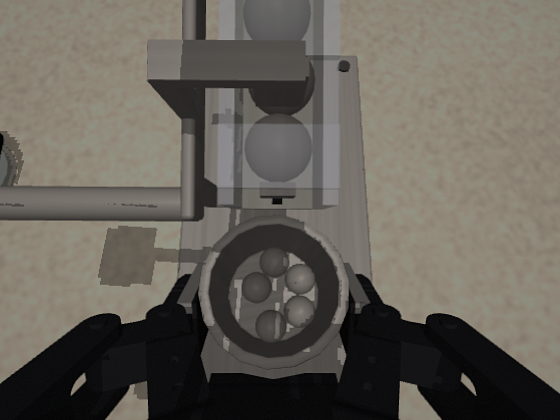

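Call:
send_rows --moves '[[[-1.5,0,0],[0,0,0],5],[[-2.5,0,0],[0,0,0],5],[[-3,-0.2,0],[0,0,0],5],[[-3,-0.2,0.2],[0,0,0],5],[[-2.5,-0.2,1],[0,0,0],5],[[-0.5,0.5,2.5],[0,0,0],5],[[0,1,3.5],[0,0,0],5],[[0,1.5,4],[0,0,0],5],[[0,1.5,4],[0,0,0],5],[[0,1.5,3],[0,0,0],5],[[0,2,1],[0,0,0],5],[[0,2,0],[0,0,0.02],5],[[0,2,0],[0,0,0.02],5],[[0,0,0],[0,0,0],5],[[0,0,0],[0,0,0],5]]'

```text
time: 28.9
eef_pos: [0.4687, -0.1125, 0.2301]
tcp_rot: [-0.014, 0.962, 0.053, 0.269]
wrist_force: [-0.5, 0.2, -3.8]
opening: 0.611
```

```bash
python3 st.py; python3 - <<'E'
from h import *
w=snap('wrist','w18')
E
```

```text
28.9 p [ 0.4687 -0.1125  0.2301] q [-0.4532 -0.0879  2.0397  0.4127  0.7582  0.7676] F [-0.5353  0.166  -3.8113] op 0.611
z [ 0.5161  0.0554 -0.8547] lean 0.5457750758713371 yaw 0.10694084862402578 y [ 0.1096 -0.994   0.0017] grasp [ 0.4589 -0.1135  0.2464]
```

View pics/w18.png

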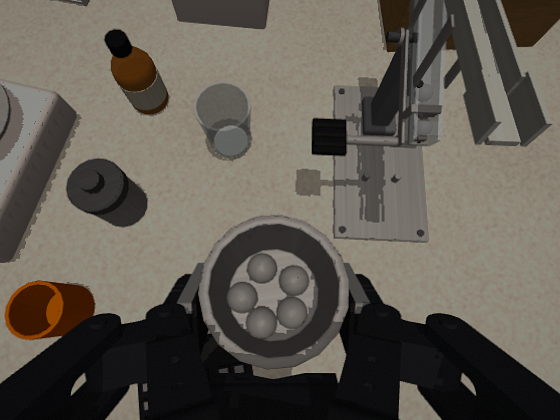

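Call:
send_rows --moves '[[[0.2,1.5,0],[0,0,0.015],5],[[0.6,2.5,0],[0,0,0.015],5],[[1,3,0],[0,0,0.016],5],[[1.3,3,0],[0,0,0.016],5],[[1.4,3,0],[0,0,0.016],5],[[1.4,3,0],[0,0,0.016],5],[[1.4,3,0],[0,0,0.016],5],[[1.4,3,0],[0,0,0.016],5],[[1.4,3,0],[0,0,0.016],5],[[1.4,3,0],[0,0,0.016],5],[[1.4,3,0],[0,0,0.016],5],[[1.3,2.5,-1],[0,0,0.016],5],[[0.7,1.9,-2],[0,0,0],5],[[0,0,-2],[0,0,0],5],[[0,0,-2],[0,0,0],5],[[0,0,-1],[0,0,0],5],[[0,0,0],[0,0,0],5],[[0,0,0],[0,0,0],5]]'

```text
time: 31.2
eef_pos: [0.618, 0.2421, 0.1512]
tcp_rot: [-0.04, 0.952, 0.144, 0.267]
wrist_force: [0.7, 0.1, -2.8]
opening: 0.612
```

```bash
python3 st.py; python3 - <<'E'
from h import *
w=snap('wrist','w19');snap('side','d19');snap('scene','s19')
E
```

```text
31.2 p [0.618  0.2421 0.1512] q [ 0.323   0.3963  1.6795 -0.0268  0.519   1.6129] F [ 0.6971  0.144  -2.8289] op 0.612
z [ 0.4974  0.1525 -0.854 ] lean 0.5471270175057213 yaw 0.29751979070179524 y [ 0.2955 -0.9553  0.0015] grasp [0.6086 0.2392 0.1674]
```

View pics/w19.png

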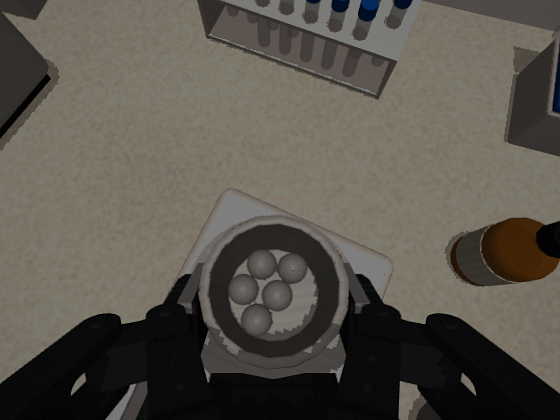

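View pics/s19.png

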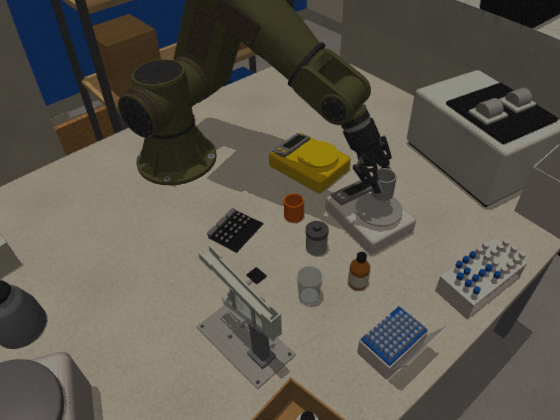

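Call:
send_rows --moves '[[[0,0,-2],[0,0,0],5],[[0,0,-1.8],[0,0,0],5],[[0,0,-0.7],[0,0,0],5],[[0,0,-0.4],[0,0,0],5],[[0,0,-0.2],[0,0,0],5],[[0,0,0],[0,0,0],5],[[0,0,0],[0,0,0],5]]'

```text
time: 32.22
eef_pos: [0.6178, 0.2419, 0.0996]
tcp_rot: [-0.04, 0.952, 0.144, 0.267]
wrist_force: [-0.4, 0.7, -5.0]
opening: 0.611
```

Call:
send_rows --moves '[[[0,0,-0.1],[0,0,0],5],[[0,0,0],[0,0,0],5]]'

```text
time: 32.48
eef_pos: [0.618, 0.242, 0.0987]
tcp_rot: [-0.04, 0.952, 0.144, 0.267]
wrist_force: [-0.6, 0.0, -0.3]
opening: 0.614
```

```bash
python3 st.py; python3 - <<'E'
from h import *
w=snap('side','d20');crop(w,'d20c',220,130,140,130,5);s=snap('scene','s20');crop(s,'s20c',310,130,130,130,4.5)
E
```

```text
32.475 p [0.618  0.242  0.0987] q [ 0.323   0.4728  1.7114 -0.0332  0.4108  1.6199] F [-0.5844  0.0453 -0.2763] op 0.614
z [ 0.4973  0.1525 -0.8541] lean 0.5469821373594939 yaw 0.2975157297224855 y [ 0.2956 -0.9553  0.0016] grasp [0.6085 0.2391 0.115 ]
```

View pics/d20c.png

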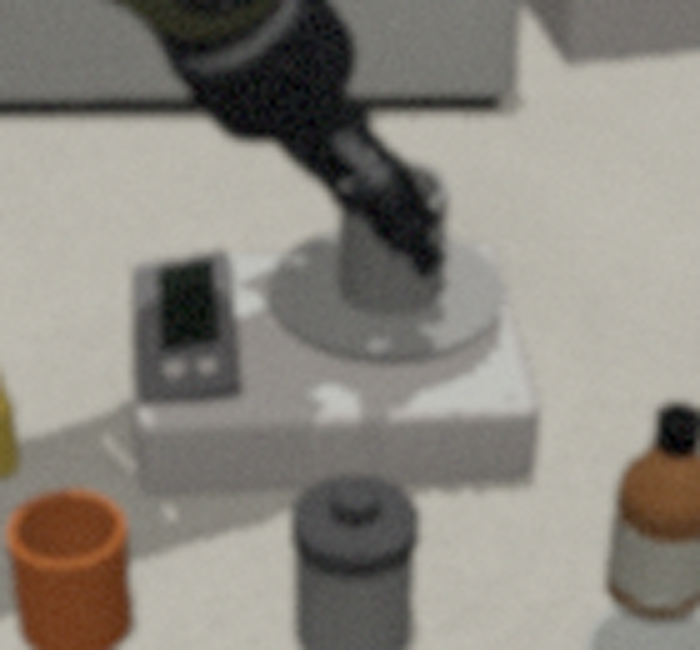

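View pics/s20c.png

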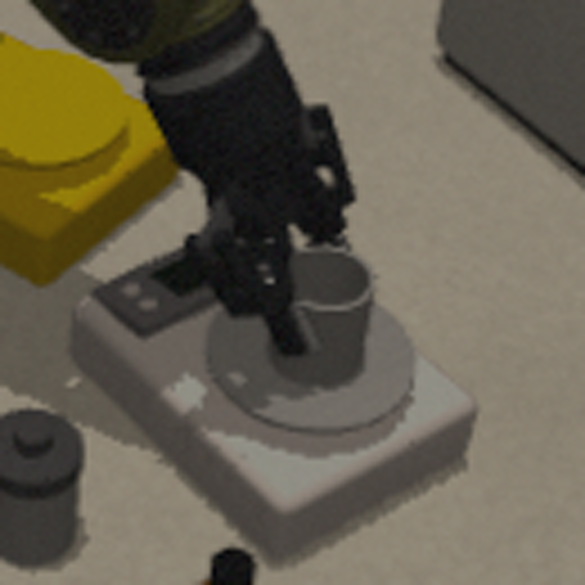

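Call:
send_rows --moves '[[[0,0,0],[0,0,0],7],[[0,0,0],[0,0,0],8.5],[[0,0,0],[0,0,0],8.5],[[0,0,0],[0,0,0],8.5],[[-0.5,-0.15,0.8],[0,0,0],8.5],[[-1,-0.3,1.7],[0,0,0],8.5],[[-1.5,-0.45,2.6],[0,0,0],8.5],[[-1.5,-0.45,2.6],[0,0,0],8.5],[[-2,-0.6,3.4],[0,0,0],8.5],[[-2,-0.6,3.4],[0,0,0],8.5],[[-1,0,0],[0,0,0],8.5],[[0,0,0],[0,0,0],8.5],[[0,0,0],[0,0,0],8.5],[[0,0,0],[0,0,0],8.5]]'

```text
time: 34.33
eef_pos: [0.5228, 0.2163, 0.2423]
tcp_rot: [-0.039, 0.952, 0.144, 0.266]
wrist_force: [-0.4, 0.6, -0.0]
opening: 0.994
```

```bash
python3 st.py; python3 - <<'E'
from h import *
w=snap('wrist','w21');snap('side','d21');snap('scene','s21')
E
```

```text
34.325 p [0.5228 0.2163 0.2423] q [ 0.3364  0.076   1.8463 -0.0325  0.6754  1.6265] F [-0.3668  0.5923 -0.0183] op 0.994
z [ 0.4952  0.1517 -0.8554] lean 0.5444135823089061 yaw 0.2971827405046743 y [ 0.2955 -0.9554  0.0017] grasp [0.5134 0.2135 0.2585]
```

View pics/w21.png

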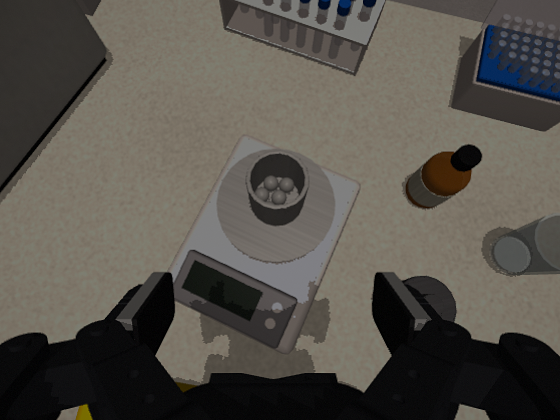

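View pics/s21.png

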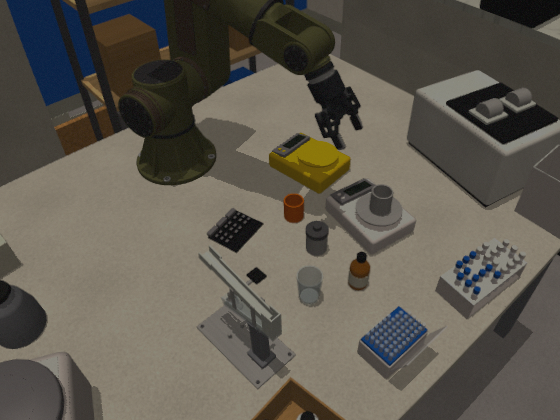

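View pics/d21.png

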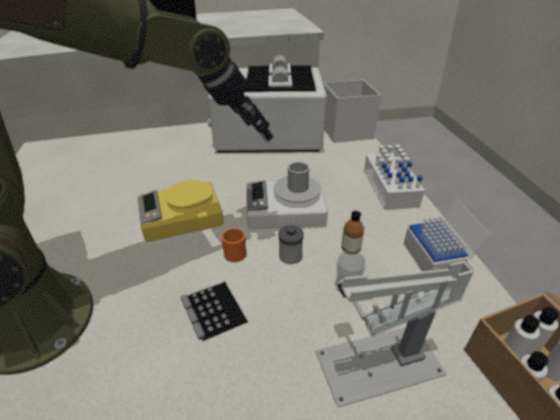

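```bash
python3 - <<'E'
from h import *
np.set_printoptions(precision=4,suppress=True)
w=load('w21');print(onz(w,[(277.5,180)],.136),onz(w,[(218,205),(335,207),(276,149),(276,263)],.076))
s=load('s21');print(onz(s,[(382,193)],.136),onz(s,[(379,211)],.076))
print(r.state()['time'],r.job_done())
E
```

```text
[[0.6097 0.2388 0.136 ]] [[0.5889 0.2941 0.076 ]
 [0.6218 0.1811 0.076 ]
 [0.6652 0.2565 0.076 ]
 [0.5504 0.2213 0.076 ]]
[[0.6157 0.2333 0.136 ]] [[0.6169 0.2316 0.076 ]]
the job is handed in; nothing more can be done
34.475 None
```

I charged the jar with five balls, stood it on the balance pan, and handed the job in at about 34.5 s. No verdict came back, so the result rests on my own checks.

- **Placing:** I gripped the open jar with the tool leaning about 31° and set it on the foot plate. By the wrist camera it stood about 1 mm from my estimate of `jar_place`.
- **Charging:** I pressed the lever to its stop and let it rise five times. Pictures after each stroke showed one ball fewer on the track. Before regripping, the wrist picture showed five balls in the jar, and three balls were left on the track.
- **Final check:** The jar stands upright on the pan. The two centres come out within about 3 mm of each other in both the wrist and the scene view (the limit is 30 mm). The last wrist picture shows four balls clearly; the fifth is hidden behind the jar wall. All five were visible just before I set the jar down.
- **Surroundings:** The gripper was open and clear, with wrist force near zero. The capped jar, beaker, bottle and carrier look unmoved, though I only judged this by eye.
- **Lever:** I did not measure its final angle. It looked up in the last pictures.

**Disagreements and surprises:**
- The cameras disagree by up to about 8 mm in absolute position, so I worked from relative positions within one view.
- On the first stroke I pressed past the stop until the wrist force reached 38 N. The second stroke read about 22 N at the stop; the others used the same travel but were not read there.
- My first grasp orientation brought the last joint close to its range limit, so I turned the gripper half a turn before gripping.

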